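# Gauge the pump pistons on the go / no-go gap gauge

## Robot

A 6-joint arm with a two-finger parallel gripper is mounted at the origin on a cart in front of the work surface, level with it; the furniture and walls round the work are solid. World frame = base frame: x ahead of the robot, y to its left, z up, the work surface at z = 0. Lengths are in mm, angles in rad, forces in N, time in s.
With the tool pointing down it reaches from about 350 to 775 mm from the base axis. Payload 5.5 kg.
Tool frame: the origin (TCP) lies midway between the tips of the shut fingers; the grasp point (between the pads) lies 19 mm behind it (arm.grip_depth is the distance from the TCP to the grasp point, in mm); z points along the fingers, y is the line along which they close (so a half turn about z gives the same grasp; the last joint's range is limited). The gripper opens to 85 mm and grips with 20 to 120 N. Pads are 22 mm wide; open, the fingers measure 114 mm over their backs; the gripper's body (76 mm by 85 mm) begins 54 mm behind the grasp point. The pads swing forward as they close: fully open they stand 13 mm farther back than shut.
Start: joints at [-1.391, 0.313, 0.046, 1.304, 0, 1.431], TCP at [180.763, -545.891, 231.323] pointing down, gripper open.
Joint ranges: [-2.76, 2.76], [-0.86, 1.69], [-1.03, 1.26], [-2.2, 2.34], [-1.47, 1.5], [-3.14, 3.14]. Speed limits (rad/s): [2.57, 2.57, 3.14, 3.14, 3.14, 3.14].

## Interface

Orientations are given as a rotation vector (axis times angle).
In Python, from cell import arm gives the robot as it stands. The module is installed in compiled form; this text tells all that it offers.
- The arm moves only by the tool move_arm, never from a script. Its argument "commands" is a list of rows, each a list of 3 entries, a list of its own where there are three numbers: the opening, from -1 (shut) to 1 (fully open), then the shift along the tool's x, y, z in mm, then the turn, a rotation vector about the tool's x, y, z in degrees. A call has 1 to 10 rows; each row is the pose to reach, as a shift and turn from the pose commanded when the call began, along the tool's axes at that moment; what a row does not reach only later rows make up. A row lasts 1/8 s, in which the tool goes at most 62.5 mm and 10.7 degrees, less where a joint would pass 70% of its speed; a pose out of reach is approached as far as the arm can. A call with a gripper value outside its range is refused whole. The fingers move at their own pace and stop on an object; "grip_force" is the grip in N (left out, the last holds). Time passes only in rows, so rows that repeat a pose let the fingers close. It gives the time, the measured TCP pose, the force, the opening and the grip force at its end, in the units of the state.
- arm.get_obs(): the state, without advancing time (a new reading comes with each control period).
- arm.camera(name): name is "scene" or "side" or "wrist"; returns (picture, depth): 384x512x3 uint8, red, green, blue; 384x512 float32, mm along the optical axis (not along the pixel's ray), 0 where there is no reading.
- arm.calibration(name): a dict with "fov_y" (degrees; the focal length in pixels is half the picture's height over the tangent of half this angle, whatever the lens; pixels are square), "cx", "cy" (the principal point, pixels), "rvec" (rotation vector, rad) and "tvec" (3), from world to camera coordinates, as OpenCV has them; the wrist camera has in their place "hand_eye" (4x4, takes a point from camera to tool coordinates, whose origin is the TCP and whose axes are the flange's). Camera axes: x right, y down, z forward; pixel columns grow to the right and rows downward; lengths in mm; the calibration is good to about 2 mm. The wrist camera is an equidistant fisheye: a pixel r from the principal point sees the ray r / f radians off the axis. A picture is of the moment at which its call begins: read the wrist's pose just before it. calibration takes no time and is no camera call.
- arm.sign_off(): hands the job in; it is judged then, once.
The state is a dict: "clock": time; "qpos": joint angles; "qd": joint speeds; "joint_efforts": joint torques, N m; "tcp_pos": TCP position; "tcp_rot": TCP orientation; "contact_force": force on the tool from outside, world axes, zero at the start; "moment": the same for the moment, N m; "grip_width": finger opening in mm; "finger_force": force on a finger pad.
Only numpy, scipy, OpenCV 4.12 (cv2) and the standard library are available. Lean on these libraries where they do the work, as an engineer would, in place of code of your own. Each camera call takes 0.05 s, during which the arm holds its last target. There are 200 camera calls.

## Task

Pull the gauge's back-light knob straight up to its stop to switch it on. Then gauge every piston that is there, one after another in the order blue, yellow, red, green: push its metal neck through the green go gap and on until the red no-go gap stops it, pressing gently for a moment, then draw it back out and stand it upright in the grey tray. When the last one has been gauged, push the knob fully back in; leave the other things on the bench alone.

Things in the scene. Friction and masses are not known exactly. Their poses are not given: they have to be found in the camera images.
- gauge: Gap gauge, fixed: steel U-frame 113 long (x) x 104 wide x 38 high. Origin on the worktop, mid-lane; x runs along the lane the way pistons are pushed in, z up. Lane floor is the worktop; below the jaws it is 80 wide. Jaws span z 20.5 to 37.5. Piston feet pass under the jaws, never up between them: enter and leave by the front (-x) mouth, upright, foot only a few mm up. Rear wall at x 43.
- go_gap (a point): Centre of the green go gap at worktop level (gauge x = -36): green jaws from x = -45 to -27, gap 19. In front of them a flared mouth, about 40 wide at x = -59, leads in. Behind them a plain stretch with gap 26 reaches to x = +10. A 16 mm neck runs through freely.
- nogo_jaws: Pair of red no-go jaws, fixed part of the gauge, same axes; gap 13, from gauge x = +10 to +28. Origin at worktop level mid-gap, in the plane of their front face (x = +10). A 16 mm neck is stopped rigidly when the piston's axis is at about gauge x = +5.
- light_knob (a joint): Push-pull knob of the gauge's back-light switch: 0 = in (off), 0.016 m = pulled straight up to its upper stop (on), showing a green ring on the stem. 5 N of friction keep it wherever it is left. May start up to 1.5 mm out.
- knob_grip (a point): Middle of the black knob head, on its vertical axis: head 29 across, 26 high, on a grey box 76x76x36 (fixed; 3 high collar on top). When in, the head spans z = 44 to 70 and this point is at z = 57; moves up with the knob.
- tray: Grey tray for gauged pistons, fixed, 128 x 128 x 12 high outside, walls and floor 4 thick. Origin under its centre, axes along its sides; four pistons fit in it two by two, about 58 apart. It and the switch box swap sides from start to start.
- blue_mid (a point): Centre (half-way up, 40 above its underside) of the blue-capped pump piston, z along its axis: 80 tall, 0.12 kg, standing upright; steel foot 40 across and 12 high, bare metal neck 16 across from 12 to 46, blue cylindrical cap 24 across from 46 to 80 (grasp it here). Weighted foot (centre of mass about 13 up). One of the four pistons may be absent.
- piston_blue: The blue-capped piston, origin at the centre of its underside.
- yellow_mid (a point): Centre (half-way up, 40 above its underside) of the yellow-capped pump piston, z along its axis: 80 tall, 0.12 kg, standing upright; steel foot 40 across and 12 high, bare metal neck 16 across from 12 to 46, yellow cylindrical cap 24 across from 46 to 80 (grasp it here). Weighted foot (centre of mass about 13 up). One of the four pistons may be absent.
- piston_yellow: The yellow-capped piston, origin at the centre of its underside.
- red_mid (a point): Centre (half-way up, 40 above its underside) of the red-capped pump piston, z along its axis: 80 tall, 0.12 kg, standing upright; steel foot 40 across and 12 high, bare metal neck 16 across from 12 to 46, red cylindrical cap 24 across from 46 to 80 (grasp it here). Weighted foot (centre of mass about 13 up). One of the four pistons may be absent.
- piston_red: The red-capped piston, origin at the centre of its underside.
- green_mid (a point): Centre (half-way up, 40 above its underside) of the green-capped pump piston, z along its axis: 80 tall, 0.12 kg, standing upright; steel foot 40 across and 12 high, bare metal neck 16 across from 12 to 46, green cylindrical cap 24 across from 46 to 80 (grasp it here). Weighted foot (centre of mass about 13 up). One of the four pistons may be absent.
- piston_green: The green-capped piston, origin at the centre of its underside.
- timer: Bystander: white bench timer, 62x66x20 (mm), loose; origin at the centre of its underside. Leave alone.
- union_tee: Bystander: steel union tee, 38x54x15 (mm), loose; origin at the centre of its underside. Leave alone.
- ptfe_tape: Bystander: white tape roll, 52 across, 13 high (mm), loose; origin at the centre of its underside. Leave alone.
- marker: Bystander: black felt marker, 17x136x18 (mm), loose; origin at the centre of its underside. Leave alone.
- tube_cutter: Bystander: blue tube cutter, 24x89x18 (mm), loose; origin at the centre of its underside. Leave alone.
- beaker_50: Bystander: small clear beaker, 45 across, 60 high (mm), loose; origin at the centre of its underside. Leave alone.
Mind the look-alikes: they are no part of the job. What is shaped like the piston_yellow but orange or purple is not meant.

How it is judged:
By the outcome, as a careful person would: the job done as asked, in the order asked, and still so for the second after the job is handed in, with the robot touching nothing.
Of piston_blue, piston_yellow, piston_red, piston_green only 3 to 4 are there at a start; the rules pass over those that are not, and their reading is None.
At some moment in a run one of piston_blue, piston_yellow, piston_red, piston_green may be knocked a few centimetres aside while the robot is not near it.
Once in a run the grip may slacken for a moment while it holds something.
It also fails if it takes over 210 s, if anything falls off the work surface, if the arm or the gripper's body presses on something with over 40 N, if the wrist force passes 120 N, or if a joint passes its speed limit or range.

## Working session

There is one attempt and no reset: what is moved stays moved. The work goes in short steps, Python scripts to look and compute and a tool call to move; the robot and the scene stay as the last step left them, time stands still between calls to the robot, and variables do not carry over. Pictures are saved under pics/ and viewed, at most 14 in all, crops included, and the job is handed in when it is done.

Besides the shell and the picture viewer there is one more tool, called after ">>>" as name([rows], argument=value, ...), one row to a line, values as JSON. move_arm: Moves the arm, as the interface text tells. Its arguments: {"type":"object","properties":{"commands":{"type":"array"},"grip_force":{"type":"number"}},"required":["commands"]}

```bash
mkdir -p pics; cat > h.py <<'E'
import numpy as np, cv2
from cell import arm
from scipy.spatial.transform import Rotation as R
def cal(n):
    c=arm.calibration(n); return c, 192/np.tan(np.radians(c["fov_y"])/2)
def cloud(n,depth,tcp=None):
    """world XYZ per pixel from depth"""
    c,f=cal(n); v,u=np.mgrid[0:384,0:512].astype(float)
    x=u-c["cx"]; y=v-c["cy"]
    if n=="wrist":
        r=np.hypot(x,y)+1e-9; t=np.tan(r/f)/r; P=np.stack([x*t,y*t,np.ones_like(x)],-1)*depth[...,None]
        H=np.array(c["hand_eye"]); P=P@H[:3,:3].T+H[:3,3]
        return P@tcp[1].T+tcp[0]
    P=np.stack([x/f,y/f,np.ones_like(x)],-1)*depth[...,None]
    Rm=R.from_rotvec(np.ravel(c["rvec"])).as_matrix()
    return (P-np.ravel(c["tvec"]))@Rm
def pose():
    o=arm.get_obs(); return np.array(o["tcp_pos"]),R.from_rotvec(o["tcp_rot"]).as_matrix()
def shot(n,name):
    t=pose(); im,d=arm.camera(n); cv2.imwrite(f"pics/{name}.png",cv2.cvtColor(im,cv2.COLOR_RGB2BGR))
    return im,d,cloud(n,d,t)
E
python3 - <<'E'
from h import *
for n in("scene","side"):
    im,d,P=shot(n,n+"0"); np.savez(n+"0.npz",im=im,d=d,P=P); c=arm.calibration(n); print(n,c["fov_y"],(-R.from_rotvec(np.ravel(c["rvec"])).as_matrix().T@np.ravel(c["tvec"])).round())
print(pose(), arm.grip_depth, arm.get_obs()["grip_width"])
E
```

```text
scene 49.61081599936001 [-174. -341.  803.]
side 53.8241670737489 [473. 907. 555.]
(array([ 180.67452078, -545.40313531,  230.49573642]), array([[ 9.49304269e-01,  3.14358592e-01, -2.84984410e-04],
       [ 3.14358634e-01, -9.49302941e-01,  1.60460910e-03],
       [ 2.33886121e-04, -1.61284958e-03, -9.99998672e-01]])) 18.700000000000003 85.48630484554836
```

View pics/scene0.png

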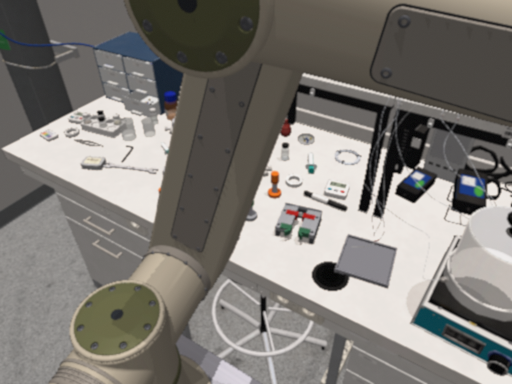

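View pics/side0.png

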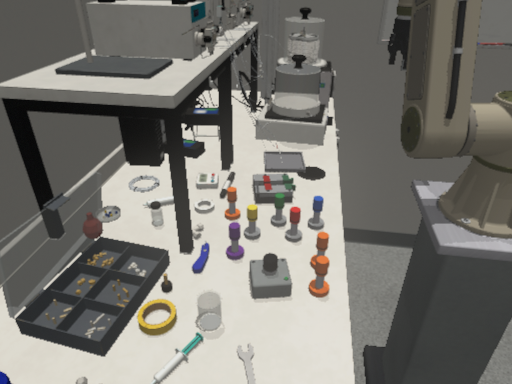

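Side view: yellow (252,220), green (279,208), red (295,222) and blue (317,210) are all there. The look-alikes are orange (232,200), (322,250), (321,275) and purple (235,238). The switch box is at (270,275), the gauge at (273,187) and the tray at (285,160). In the scene view the gauge is at (298,222) and the tray at (365,260).

```bash
python3 - <<'E'
from h import *
z=np.load("side0.npz"); im,P=z["im"],z["P"]
hsv=cv2.cvtColor(im,cv2.COLOR_RGB2HSV)
H,S,V=[hsv[...,i].astype(int) for i in range(3)]
for name,(u,v) in dict(blue=(317,204),yellow=(252,213),red=(295,214),green=(279,202),purple=(235,231),or1=(232,194),or2=(322,243),or3=(321,267)).items():
    h=np.median(H[v-3:v+4,u-3:u+4])
    dh=np.abs(H-h); dh=np.minimum(dh,180-dh)
    m=((dh<6)&(S>100)&(V>50)).astype(np.uint8); n,l,st,ce=cv2.connectedComponentsWithStats(m); k=l[v,u]
    mm=(l==k)
    p=P[mm&(P[...,2]>60)]
    top=p[p[:,2]>np.percentile(p[:,2],95)-4]
    # axis estimate: midrange of visible cap surface in x; the front face (max y) minus 12
    x=(np.percentile(p[:,0],2)+np.percentile(p[:,0],98))/2; y=np.percentile(p[:,1],98)-12
    print(name,h,mm.sum(),"ax",round(x),round(y),"topmean",top.mean(0).round())
np.set_printoptions(suppress=True)
# planes: dark regions
def comp(P,x0,x1,y0,y1,z0,z1):
    q=P[(P[...,0]>x0)&(P[...,0]<x1)&(P[...,1]>y0)&(P[...,1]<y1)&(P[...,2]>z0)&(P[...,2]<z1)]
    return q
for n,u,v in (("knob",270,262),("box",285,275),("gauge",273,187),("tray",285,160)):
    print(n,P[v,u].round())
crop=cv2.resize(im[145:310,190:350],None,fx=3.6,fy=3.6,interpolation=cv2.INTER_CUBIC); cv2.imwrite("pics/crop1.png",crop[:,:,::-1])
z=np.load("scene0.npz"); im,P=z["im"],z["P"]
crop2=cv2.resize(im[190:300,260:410],None,fx=4,fy=4,interpolation=cv2.INTER_CUBIC); cv2.imwrite("pics/crop2.png",crop2[:,:,::-1])
for n,u,v in (("gauge",298,222),("tray",365,260)): print(n,P[v,u].round())
E
```

```text
blue 113.0 196233 ax 389 509 topmean [654. 169. 487.]
yellow 23.0 121 ax 587 195 topmean [585. 211.  89.]
red 2.0 127 ax 490 189 topmean [489. 204.  88.]
green 59.0 196593 ax 389 511 topmean [654. 169. 487.]
purple 141.0 196500 ax 389 511 topmean [654. 169. 487.]
or1 10.0 112 ax 651 125 topmean [650. 127.  79.]
or2 10.0 168 ax 428 276 topmean [429. 295.  93.]
or3 10.0 264 ax 429 351 topmean [429. 358.  85.]
knob [526. 362.  70.]
box [496. 357.  36.]
gauge [558.  21.  35.]
tray [ 544. -213.    4.]
gauge [580.   7.   3.]
tray [ 543. -199.    7.]
```

View pics/crop1.png

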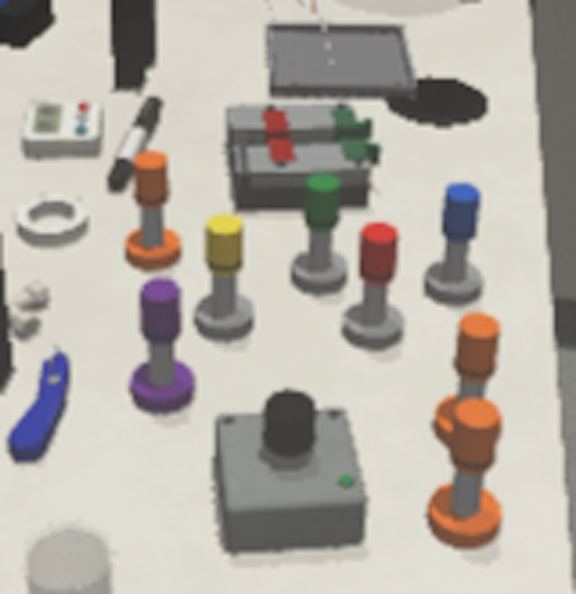

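View pics/crop2.png

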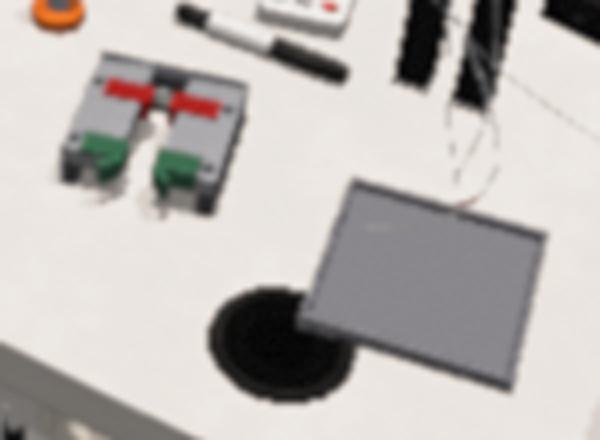

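```bash
python3 - <<'E'
from h import *
np.set_printoptions(suppress=True,linewidth=200)
for n in("side","scene"):
    P=np.load(n+"0.npz")["P"]; d=np.load(n+"0.npz")["d"]
    q=P[d>0]
    print(n)
    for y0 in range(-700,450,50):
        row=[]
        for x0 in range(150,850,50):
            s=q[(q[:,0]>=x0)&(q[:,0]<x0+50)&(q[:,1]>=y0)&(q[:,1]<y0+50)]
            row.append(int(np.percentile(s[:,2],99)) if len(s)>5 else -999)
        print(y0,row)
c=arm.calibration("wrist"); print(c)
E
```

```text
side
-700 [-893, -999, -999, -999, 0, -999, -999, -999, -999, -999, 414, 359, 435, 0]
-650 [-448, 343, -999, -999, 1, -999, -999, -999, -999, -999, 275, 439, 439, 77]
-600 [345, 394, -999, -999, 1, -999, -999, -999, -999, -999, 328, 423, 436, -999]
-550 [460, 459, -999, -999, 56, 97, -999, 245, 245, 82, 316, 411, 420, -999]
-500 [334, -999, -999, -999, 50, 126, 246, 288, 282, 244, 323, 360, 432, 0]
-450 [-895, -999, -999, -999, 0, 126, 245, 289, 277, 243, 299, 454, 437, 100]
-400 [-895, -999, -999, -999, 0, 96, 243, 245, 244, 96, 246, 458, 418, 103]
-350 [-895, -999, -999, -999, 0, 76, 115, 106, 100, 163, 287, 439, 440, 102]
-300 [-893, -895, -999, -999, 1, 1, 11, 11, 11, 92, 307, 466, 434, 1]
-250 [-894, -892, -999, -999, 0, 0, 11, 5, 99, 11, 229, 467, 469, 36]
-200 [-16, -999, -999, -999, 1, 3, 11, 5, 82, 190, 339, 469, 472, 35]
-150 [-4, -900, -999, -999, 1, 3, 11, 11, 10, 181, 333, 416, 438, 1]
-100 [-5, -899, 490, -999, 0, 0, 1, 36, 35, 0, 18, 473, 477, 476]
-50 [-2, 495, 492, -999, 1, 1, 0, 38, 38, 36, 17, 473, 481, 476]
0 [497, 497, 477, -999, 1, 1, 31, 37, 38, 36, 16, 473, 48
[... 1982 characters left out ...]
9, -999, -999, -999, -999, -999, -621, -624, -883, -888, -625, -718, -888, -891]
300 [-999, -999, -999, -999, -999, -999, -999, -623, -625, -886, -628, -631, -884, -888]
350 [-999, -999, -999, -999, 6, 85, -999, -888, -624, -623, -623, -625, -888, -886]
400 [-999, -999, -999, -999, 6, 6, 7, 5, -888, -886, -886, -826, -885, -885]
{'fov_y': 65.70646984690485, 'cx': 258.14860577688756, 'cy': 191.3999390907103, 'hand_eye': array([[   0.0006318 ,   -0.96336163,   -0.26820508,   69.16791178],
       [   0.99999962,    0.00044864,    0.00074422,    0.34179384],
       [  -0.00059663,   -0.26820545,    0.96336155, -141.33828978],
       [   0.        ,    0.        ,    0.        ,    1.        ]])}
```

>>> move_arm([
  [1,[0,0,-60],[0,0,0]],
  [1,[50,-45,-90],[0,0,5]],
  [1,[90,-82,-90],[0,0,10]],
  [1,[130,-119,-90],[0,0,14]],
  [1,[174,-159,-90],[0,0,18.3]],
  [1,[218,-199,-90],[0,0,18.3]],
  [1,[262,-239,-90],[0,0,18.3]],
  [1,[306,-280,-90],[0,0,18.3]],
  [1,[350,-320,-90],[0,0,18.3]],
  [1,[394,-360,-90],[0,0,18.3]],
])

```text
clock: 1.35
tcp_pos: [442.1, -78.4, 321.1]
tcp_rot: [3.141, 0.001, -0.0]
contact_force: [1.7, -0.7, -0.1]
grip_width: 85.4
finger_force: 0.0
```

>>> move_arm([
  [1,[22,-40,0],[0,0,0]],
  [1,[48,-85,0],[0,0,0]],
  [1,[73,-130,0],[0,0,0]],
  [1,[88,-158,0],[0,0,0]],
  [1,[88,-158,0],[0,0,0]],
  [1,[88,-158,0],[0,0,0]],
])

```text
clock: 2.1
tcp_pos: [529.1, 77.5, 320.9]
tcp_rot: [3.141, 0.001, -0.002]
contact_force: [-0.6, -0.2, 0.1]
grip_width: 85.1
finger_force: 0.0
```

```bash
python3 - <<'E'
from h import *
print(pose())
im,d,P=shot("wrist","w1"); np.savez("w1.npz",im=im,d=d,P=P)
E
```

```text
(array([529.08749322,  77.47537081, 320.85568552]), array([[ 9.99999187e-01,  4.10136501e-04, -1.20738773e-03],
       [ 4.09628436e-04, -9.99999827e-01, -4.21013978e-04],
       [-1.20756019e-03,  4.20519056e-04, -9.99999182e-01]]))
```

View pics/w1.png

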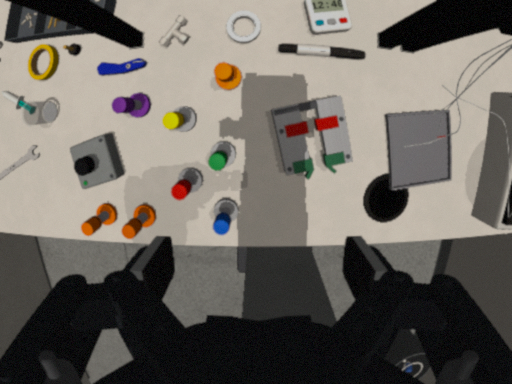

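The wrist view shows the blue cap at (222,222), red (181,189), green (218,160), yellow (173,120), the knob at (85,165), the gauge at (312,135) with its mouth at (322,170), and the tray at (420,148). The oranges are at (228,75), (138,222) and (98,220), and purple is at (130,104).

```bash
cat >> h.py <<'E'
def caps(im,P,zlo=74,zhi=90):
    hsv=cv2.cvtColor(im,cv2.COLOR_RGB2HSV).astype(int); H,S,V=[hsv[...,i] for i in range(3)]
    out={}
    for n,(a,b) in dict(blue=(105,125),yellow=(24,34),red=(174,184),green=(55,90)).items():
        m=((H>=a)&(H<=b)|((n=="red")&(H<=4)))&(S>110)&(V>40)&(P[...,2]>zlo)&(P[...,2]<zhi)
        k,l,st,ce=cv2.connectedComponentsWithStats(m.astype(np.uint8))
        if k<2: continue
        i=1+np.argmax(st[1:,4]); 
        if st[i,4]<15: continue
        p=P[l==i]; p=p[p[:,2]>np.median(p[:,2])-5]
        out[n]=(*cv2.minEnclosingCircle(p[:,:2].astype(np.float32))[0],)+((p[:,:2].max(0)+p[:,:2].min(0))/2).tuple() if 0 else np.r_[(p[:,:2].max(0)+p[:,:2].min(0))/2,p[:,:2].max(0)-p[:,:2].min(0),np.median(p[:,2])].round(1)
    return out
E
python3 - <<'E'
from h import *
np.set_printoptions(suppress=True,linewidth=200)
z=np.load("w1.npz"); im,P=z["im"],z["P"]
for k,v in caps(im,P).items(): print(k,v)
def box(x0,x1,y0,y1,z0,z1,n):
    m=(P[...,0]>x0)&(P[...,0]<x1)&(P[...,1]>y0)&(P[...,1]<y1)&(P[...,2]>z0)&(P[...,2]<z1)
    p=P[m]; r=cv2.minAreaRect(p[:,:2].astype(np.float32)); print(n,len(p),r,np.median(p[:,2])); return p
box(470,720,-130,80,30,45,"gauge")
box(450,680,-300,-120,9,16,"trayrim")
box(450,680,-300,-120,2,20,"tray")
box(470,610,270,420,30,42,"boxtop")
box(470,610,270,420,60,85,"knob")
hsv=cv2.cvtColor(im,cv2.COLOR_RGB2HSV).astype(int);H,S,V=[hsv[...,i] for i in range(3)]
g=(np.abs(P[...,0]-560)<100)&(np.abs(P[...,1]+20)<80)&(P[...,2]>28)
for n,m in(("red",((H<6)|(H>172))&(S>130)&g),("green",(H>55)&(H<95)&(S>90)&g)):
    k,l,st,ce=cv2.connectedComponentsWithStats(m.astype(np.uint8))
    for i in range(1,k):
        if st[i,4]>30: q=P[l==i]; print(n,st[i,4],ce[i].round(),q.mean(0).round(1),cv2.minAreaRect(q[:,:2].astype(np.float32)))
E
```

```text
blue [440.4 129.2  20.6  20.2  78.7]
yellow [588.  193.4  22.7  23.1  78.5]
red [491.3 186.   22.6  22.7  78.6]
green [532.6 131.4  21.7  21.4  78.5]
gauge 4018 ((598.5496826171875, -53.29393005371094), (129.65122985839844, 252.33523559570312), 34.321311950683594) 35.1279071069055
trayrim 559 ((547.9470825195312, -201.52716064453125), (128.25259399414062, 129.4090118408203), 8.6310453414917) 10.751488947588086
tray 4188 ((531.7862548828125, -190.52471923828125), (157.71287536621094, 155.77037048339844), 8.852981567382812) 3.3581853936077835
boxtop 1402 ((527.2195434570312, 348.2837829589844), (76.88923645019531, 77.10709381103516), 13.325493812561035) 34.47391404812382
knob 257 ((560.3822021484375, 312.68316650390625), (26.569929122924805, 125.77381134033203), 42.87594223022461) 69.60881953970423
red 258 [326. 123.] [582.5 -21.1  36.1] ((582.3095092773438, -22.284435272216797), (18.03380584716797, 32.64186477661133), 9.724270820617676)
red 252 [296. 129.] [572.5  22.5  36.3] ((572.5321655273438, 22.401412963867188), (16.900508880615234, 31.59632682800293), 12.010225296020508)
green 202 [333. 160.] [528.5 -34.   36.3] ((524.166015625, -35.67314910888672), (26.13043975830078, 28.38776969909668), 9.572461128234863)
green 215 [304. 167.] [516.9  10.3  36.1] ((513.5404663085938, 10.34019660949707), (25.760133743286133, 26.55890655517578), 14.48974323272705)
```

```bash
python3 - <<'E'
from h import *
z=np.load("w1.npz"); im,P=z["im"],z["P"]
m=(np.hypot(P[...,0]-527,P[...,1]-350)<35)&(P[...,2]>60)&(P[...,2]<85)
p=P[m];print(len(p),p[:,:2].min(0),p[:,:2].max(0),np.median(p,0))
z=np.load("side0.npz"); P=z["P"]
m=(np.hypot(P[...,0]-527,P[...,1]-350)<35)&(P[...,2]>45)&(P[...,2]<85)
p=P[m];print(len(p),np.percentile(p,[2,98],axis=0),p[:,2].max())
E
```

```text
238 [514.12452062 334.64311671] [540.66265123 361.74876257] [528.44285929 345.41369136  69.48524404]
231 [[513.03454857 340.59317518  47.63877774]
 [538.28560884 364.51805515  72.10530831]] 73.15169157183917
```

>>> move_arm([
  [1,[0,-50,0],[0,0,-4]],
  [1,[0,-110,30],[0,0,-8]],
  [1,[-1,-170,80],[0,0,-12.8]],
  [1,[-2,-225,120],[0,0,-12.8]],
  [1,[-2,-271,160],[0,0,-12.8]],
  [1,[-2,-271,200],[0,0,-12.8]],
  [1,[-2,-271,200],[0,0,-12.8]],
  [1,[-2,-271,200],[0,0,-12.8]],
])

```text
clock: 3.15
tcp_pos: [549.0, 276.9, 122.9]
tcp_rot: [-3.061, -0.488, 0.018]
contact_force: [-0.9, 0.2, -0.4]
grip_width: 85.1
finger_force: 0.0
```

```bash
python3 - <<'E'
from h import *
im,d,P=shot("wrist","w2"); print(pose()[0])
m=(np.hypot(P[...,0]-527,P[...,1]-350)<30)&(P[...,2]>60)&(P[...,2]<85)
p=P[m];print(len(p),(p[:,:2].min(0)+p[:,:2].max(0))/2,np.ptp(p[:,:2],axis=0),np.median(p,0))
for k,v in caps(im,P).items(): print(k,v)
E
```

```text
[548.9632475  277.76292858 122.50402275]
1097 [528.504843   348.59987549] [26.97798035 27.27369742] [530.03871745 347.75028188  69.7749619 ]
yellow [589.1 193.9  22.1  23.5  78.7]
red [491.8 191.4  22.8  15.3  78.5]
green [538.9 135.7   9.4  16.3  78.5]
```

```bash
cat >> h.py <<'E'
def st():
    o=arm.get_obs(); p,M=pose(); print("t %.2f"%o["clock"],"tcp",p.round(1),"yaw %.2f"%np.degrees(np.arctan2(M[1,0],M[0,0])),"down",M[:,2].round(3),"F",np.round(o["contact_force"],1),"w %.1f"%o["grip_width"],"q",np.round(o["qpos"],2)); return p,M
def go(*xyz,dyaw=0):
    p,M=pose(); print("shift",(M.T@(np.array(xyz)-p)).round(1))
E
python3 -c "
from h import *
st(); go(528,348.5,120)"
```

```text
t 3.20 tcp [549.  277.8 122.5] yaw 18.19 down [-0.018  0.04  -0.999] F [0.4 0.1 0.1] w 85.3 q [ 0.32  0.44 -0.04  1.1   0.04  3.14]
shift [  2.2 -73.6   5.7]
```

>>> move_arm([
  [1,[0,0,0],[0,0,0]],
  [1,[0,0,0],[0,0,0]],
])

```text
clock: 3.45
tcp_pos: [550.5, 278.0, 125.7]
tcp_rot: [-3.06, -0.489, 0.01]
contact_force: [-0.3, 0.4, -0.8]
grip_width: 85.5
finger_force: 0.0
```

```bash
cat >> h.py <<'E'
def tgt(yaw):
    y=np.radians(yaw); c,s=np.cos(y),np.sin(y); return np.array([[c,s,0],[s,-c,0],[0,0,-1.]])
def to(x,y,z,yaw):
    p,M=pose(); print("->",(x,y,z,yaw),"shift",(M.T@(np.array([x,y,z])-p)).round(1),"turn",np.degrees(R.from_matrix(M.T@tgt(yaw)).as_rotvec()).round(1))
E
python3 -c "
from h import *
st(); to(528,348.5,130,110)"
```

```text
t 3.45 tcp [550.5 278.  125.7] yaw 18.18 down [-0.013  0.041 -0.999] F [-0.3  0.4 -0.8] w 85.5 q [ 0.32  0.44 -0.03  1.1   0.04  3.14]
-> (528, 348.5, 130, 110) shift [  0.6 -74.1  -1. ] turn [ -1.9  -2.  -91.8]
```

>>> move_arm([
  [1,[0,0,-5],[-0.2,-0.2,-10]],
  [1,[0,-10,-5],[-0.4,-0.4,-20]],
  [1,[0,-20,-3],[-0.6,-0.6,-30]],
  [1,[0,-30,-3],[-0.8,-0.8,-40]],
  [1,[0,-40,-3],[-1.1,-1.1,-50]],
  [1,[0,-50,-2],[-1.3,-1.3,-60]],
  [1,[0,-60,-2],[-1.5,-1.5,-70]],
  [1,[0,-70,-1],[-1.7,-1.7,-80]],
  [1,[0.6,-74,-1],[-1.9,-2,-90]],
  [1,[0.6,-74,-1],[-1.9,-2,-91.8]],
])

```text
clock: 4.7
tcp_pos: [527.6, 348.9, 129.6]
tcp_rot: [-1.801, -2.574, 0.0]
contact_force: [0.5, -0.2, 0.3]
grip_width: 85.4
finger_force: 0.0
```

```bash
python3 -c "
from h import *
st(); to(528,348.5,110,192.8)"
```

```text
t 4.70 tcp [527.6 348.9 129.6] yaw 110.04 down [-0.001  0.    -1.   ] F [ 0.5 -0.2  0.3] w 85.4 q [0.46 0.47 0.02 1.13 0.   1.68]
-> (528, 348.5, 110, 192.8) shift [-0.6  0.3 19.6] turn [ -0.   -0.  -82.8]
```

>>> move_arm([
  [1,[0,0,0],[0,0,-10]],
  [1,[0,0,0],[0,0,-20]],
  [1,[0,0,4],[0,0,-30]],
  [1,[0,0,8],[0,0,-40]],
  [1,[0,0,12],[0,0,-50]],
  [1,[0,0,16],[0,0,-60]],
  [1,[0,0,20],[0,0,-70]],
  [1,[0,0,20],[0,0,-80]],
  [1,[0,0,20],[0,0,-82.8]],
  [1,[0,0,20],[0,0,-82.8]],
])

```text
clock: 5.95
tcp_pos: [527.6, 348.2, 109.0]
tcp_rot: [0.346, -3.121, -0.0]
contact_force: [-0.1, 0.2, 0.7]
grip_width: 84.9
finger_force: 0.0
```

```bash
python3 - <<'E'
from h import *
st()
im,d,P=shot("wrist","w3")
m=(np.hypot(P[...,0]-527,P[...,1]-350)<30)&(P[...,2]>60)&(P[...,2]<85)
p=P[m];c=(p[:,:2].min(0)+p[:,:2].max(0))/2;print(len(p),c,np.ptp(p[:,:2],axis=0),np.median(p,0))
to(528,348.5,46,192.8)
E
```

```text
t 5.95 tcp [527.6 348.2 109. ] yaw -167.35 down [-0.002 -0.    -1.   ] F [-0.1  0.2  0.7] w 84.9 q [ 0.46  0.48 -0.01  1.08  0.    0.24]
1424 [526.99515468 349.61753339] [27.70353775 28.49745267] [525.72046218 349.2157325   69.81846206]
-> (528, 348.5, 46, 192.8) shift [-0.6  0.1 63. ] turn [ 0.  -0.1 -0.1]
```

>>> move_arm([
  [1,[0,-0.5,40],[0,0,0]],
  [1,[0,-0.5,63],[0,0,0]],
  [1,[0,-0.5,63],[0,0,0]],
  [-1,[0,-0.5,63],[0,0,0]],
  [-1,[0,-0.5,63],[0,0,0]],
  [-1,[0,-0.5,63],[0,0,0]],
  [-1,[0,-0.5,63],[0,0,0]],
  [-1,[0,-0.5,63],[0,0,0]],
], grip_force=60)

```text
clock: 7.0
tcp_pos: [527.6, 349.6, 46.7]
tcp_rot: [0.352, -3.121, -0.004]
contact_force: [-1.6, 5.5, 4.8]
grip_width: 27.3
finger_force: 58.9
```

>>> move_arm([
  [-1,[0,-1.2,-4],[0,0,0]],
  [-1,[0,-1.2,-8],[0,0,0]],
  [-1,[0,-1.2,-12],[0,0,0]],
  [-1,[0,-1.2,-15],[0,0,0]],
  [-1,[0,-1.2,-16.5],[0,0,0]],
  [-1,[0,-1.2,-16.5],[0,0,0]],
])

```text
clock: 7.75
tcp_pos: [527.5, 349.5, 61.9]
tcp_rot: [0.353, -3.12, -0.007]
contact_force: [-0.4, 9.2, -4.0]
grip_width: 27.2
finger_force: 59.7
```

>>> move_arm([
  [-1,[0,2,0],[0,0,0]],
  [-1,[0,2.5,-1.5],[0,0,0]],
  [-1,[0,2.5,-2.5],[0,0,0]],
  [-1,[0,2.5,-2.5],[0,0,0]],
])

```text
clock: 8.25
tcp_pos: [527.4, 349.6, 62.1]
tcp_rot: [0.35, -3.119, 0.0]
contact_force: [6.9, 6.3, -16.5]
grip_width: 27.2
finger_force: 60.5
```

>>> move_arm([
  [-1,[0,0,1.5],[0,0,0]],
  [0.4,[0,0,1.5],[0,0,0]],
  [0.4,[0,0,1.5],[0,0,0]],
  [0.4,[0,0,1.5],[0,0,0]],
  [0.4,[0,0,-20],[0,0,0]],
  [0.4,[0,0,-60],[0,0,0]],
  [0.4,[0,0,-60],[0,0,0]],
])

```text
clock: 9.12
tcp_pos: [529.2, 350.3, 128.6]
tcp_rot: [-0.35, 3.118, 0.003]
contact_force: [0.2, -0.8, 0.3]
grip_width: 59.8
finger_force: 0.0
```

```bash
python3 - <<'E'
from h import *
st()
im,d,P=shot("wrist","w4")
m=(np.hypot(P[...,0]-527,P[...,1]-350)<30)&(P[...,2]>60)&(P[...,2]<100)
p=P[m];print(len(p),(p[:,:2].min(0)+p[:,:2].max(0))/2,np.median(p,0))
im2,d2,P2=shot("side","s2")
for k,v in caps(im,P).items(): print(k,v)
hsv=cv2.cvtColor(im2,cv2.COLOR_RGB2HSV).astype(int)
g=(hsv[...,0]>45)&(hsv[...,0]<90)&(hsv[...,1]>120)&(np.hypot(P2[...,0]-527,P2[...,1]-350)<22); print("green px",g.sum(),P2[g].mean(0) if g.any() else 0)
to(440,129.5,110,192.8)
E
```

```text
t 9.12 tcp [529.2 350.3 128.6] yaw -167.17 down [ 0.004  0.002 -1.   ] F [ 0.2 -0.8  0.3] w 59.8 q [0.46 0.47 0.02 1.12 0.   0.23]
1582 [526.70665942 349.39832829] [524.17967535 349.00289311  84.43469877]
blue [439.2 131.7  22.2  23.9  78.7]
yellow [588.1 194.6  23.6  23.6  78.6]
red [490.7 187.9  23.3  23.2  78.6]
green [531.3 133.1  22.4  25.1  78.6]
green px 0 0
-> (440, 129.5, 110, 192.8) shift [ 133.9 -195.    15.2] turn [ 0.  -0.1  0. ]
```

>>> move_arm([
  [0.4,[30,-45,0],[0,0,0]],
  [0.4,[65,-92,0],[0,0,0]],
  [0.4,[100,-142,0],[0,0,0]],
  [0.4,[130,-188,0],[0,0,0]],
  [0.4,[134,-194.5,15],[0,0,0]],
  [0.4,[134,-194.5,15],[0,0,0]],
  [0.4,[134,-194.5,15],[0,0,0]],
])

```text
clock: 10.1
tcp_pos: [439.5, 130.3, 109.6]
tcp_rot: [0.351, -3.119, 0.0]
contact_force: [-0.3, 0.6, 0.1]
grip_width: 60.0
finger_force: 0.0
```

```bash
python3 - <<'E'
from h import *
st()
im,d,P=shot("wrist","w5")
C=caps(im,P)
for k,v in C.items(): print(k,v)
b=C["blue"]; to(b[0],b[1],44,192.8)
E
```

```text
t 10.10 tcp [439.5 130.3 109.6] yaw -167.15 down [-0.003 -0.    -1.   ] F [-0.3  0.6  0.1] w 60.0 q [ 0.11  0.17 -0.45  0.95 -0.   -0.11]
blue [438.4 130.   22.3  22.2  78.6]
red [490.  183.3  22.9  16.8  78.4]
-> (np.float64(438.4), np.float64(130.0), 44, 192.8) shift [ 1.3 -0.2 65.8] turn [ 0.  -0.1  0.1]
```

View pics/w5.png

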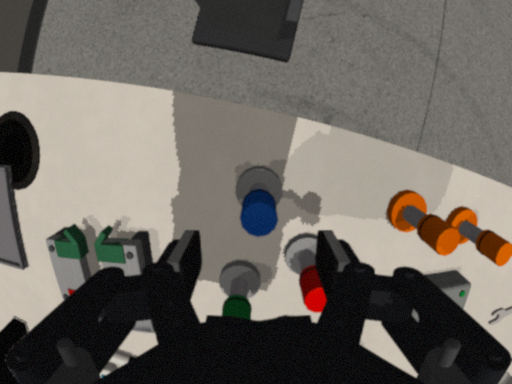

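>>> move_arm([
  [0.4,[0.7,0,40],[0,0,0]],
  [0.4,[0.7,0,65],[0,0,0]],
  [0.4,[0.7,0,65],[0,0,0]],
  [-1,[0.7,0,65],[0,0,0]],
  [-1,[0.7,0,65],[0,0,0]],
  [-1,[0.7,0,65],[0,0,0]],
  [-1,[0.7,0,65],[0,0,0]],
  [-1,[0.7,0,60],[0,0,0]],
  [-1,[0.7,0,60],[0,0,0]],
], grip_force=60)

```text
clock: 11.28
tcp_pos: [438.9, 129.7, 50.2]
tcp_rot: [0.351, -3.12, 0.001]
contact_force: [-0.5, 0.3, -0.5]
grip_width: 22.4
finger_force: 58.7
```

```bash
python3 -c "
from h import *
st(); g=np.array([558.9,-4.0]);a=np.radians(12.8);e=np.array([np.cos(a),np.sin(a)])
q=g-100*e; print(q); to(q[0],q[1],49,192.8); q=g-90*e;to(q[0],q[1],150,192.8)"
```

```text
t 11.28 tcp [438.9 129.7  50.2] yaw -167.18 down [-0.002 -0.001 -1.   ] F [-0.5  0.3 -0.5] w 22.4 q [ 0.11  0.23 -0.54  0.8  -0.   -0.11]
[461.38506457 -26.15484976]
-> (np.float64(461.38506456944367), np.float64(-26.15484976194673), 49, 192.8) shift [  12.6 -156.9    1.2] turn [-0.  -0.1  0. ]
-> (np.float64(471.1365581124993), np.float64(-23.939364785752055), 150, 192.8) shift [   2.8 -157.   -99.8] turn [-0.  -0.1  0. ]
```

>>> move_arm([
  [-1,[3,-35,0],[0,0,0]],
  [-1,[6,-75,0],[0,0,0]],
  [-1,[9,-115,0],[0,0,0]],
  [-1,[12.6,-157,0],[0,0,0]],
  [-1,[12.6,-157,0],[0,0,0]],
  [-1,[12.6,-157,0],[0,0,0]],
])

```text
clock: 12.02
tcp_pos: [460.7, -26.0, 49.5]
tcp_rot: [0.349, -3.119, -0.001]
contact_force: [-0.2, 1.4, -0.7]
grip_width: 22.6
finger_force: 59.1
```

```bash
python3 - <<'E'
from h import *
st()
im,d,P=shot("wrist","w6"); np.savez("w6.npz",im=im,d=d,P=P)
hsv=cv2.cvtColor(im,cv2.COLOR_RGB2HSV).astype(int);H,S,V=[hsv[...,i] for i in range(3)]
g=(np.abs(P[...,0]-560)<100)&(np.abs(P[...,1]+20)<80)&(P[...,2]>28)
for n,m in(("red",((H<6)|(H>172))&(S>130)&g),("green",(H>55)&(H<95)&(S>90)&g)):
    k,l,s,ce=cv2.connectedComponentsWithStats(m.astype(np.uint8))
    for i in range(1,k):
        if s[i,4]>30: q=P[l==i]; print(n,s[i,4],ce[i].round(),q.mean(0).round(1),cv2.minAreaRect(q[:,:2].astype(np.float32)))
E
```

```text
t 12.03 tcp [460.7 -26.   49.5] yaw -167.21 down [-0.003  0.    -1.   ] F [-0.2  1.4 -0.7] w 22.6 q [-0.23  0.24 -0.53  0.8  -0.   -0.45]
green 301 [235. 307.] [514.7 -29.1  38.4] ((497.98028564453125, -33.601837158203125), (54.80992126464844, 10.495193481445312), 13.702057838439941)
green 323 [281. 307.] [5.105e+02 2.000e-01 3.550e+01] ((493.6778869628906, -3.5062503814697266), (51.64204406738281, 11.55905818939209), 14.496498107910156)
```

View pics/w6.png

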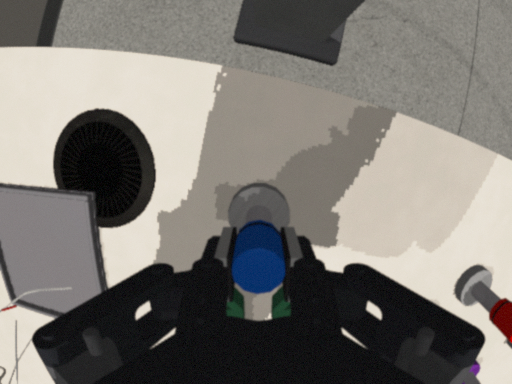

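>>> move_arm([
  [-1,[-12,0,2],[0,0,0]],
  [-1,[-26,0,2],[0,0,0]],
  [-1,[-38,0,2],[0,0,0]],
  [-1,[-48,0,2],[0,0,0]],
  [-1,[-54,0,2],[0,0,0]],
  [-1,[-60,0,2],[0,0,0]],
  [-1,[-60,0,2],[0,0,0]],
])

```text
clock: 12.95
tcp_pos: [520.1, -12.8, 47.6]
tcp_rot: [0.351, -3.12, 0.0]
contact_force: [0.5, 0.3, -0.1]
grip_width: 22.4
finger_force: 59.1
```

>>> move_arm([
  [-1,[-8,0,0],[0,0,0]],
  [-1,[-16,0,0],[0,0,0]],
  [-1,[-24,0,0],[0,0,0]],
  [-1,[-32,0,0],[0,0,0]],
  [-1,[-38,0,0],[0,0,0]],
  [-1,[-41,0,0],[0,0,0]],
  [-1,[-41,0,0],[0,0,0]],
])

```text
clock: 13.82
tcp_pos: [559.8, -3.7, 47.5]
tcp_rot: [0.351, -3.119, 0.0]
contact_force: [0.8, 0.1, -0.8]
grip_width: 22.6
finger_force: 59.1
```

>>> move_arm([
  [-1,[-2,0,0],[0,0,0]],
  [-1,[-3.5,0,0],[0,0,0]],
  [-1,[-5,0,0],[0,0,0]],
  [-1,[-6,0,0],[0,0,0]],
  [-1,[-6,0,0],[0,0,0]],
  [-1,[-6,0,0],[0,0,0]],
])

```text
clock: 14.58
tcp_pos: [565.3, -2.5, 47.5]
tcp_rot: [0.35, -3.119, 0.001]
contact_force: [-1.0, -1.3, -0.7]
grip_width: 22.4
finger_force: 59.1
```

>>> move_arm([
  [-1,[-1,0,0],[0,0,0]],
  [-1,[-2,0,0],[0,0,0]],
  [-1,[-2.5,0,0],[0,0,0]],
  [-1,[-2.5,0,0],[0,0,0]],
  [-1,[-2.5,0,0],[0,0,0]],
])

```text
clock: 15.2
tcp_pos: [566.1, -2.3, 47.1]
tcp_rot: [0.349, -3.116, 0.002]
contact_force: [-6.2, -3.0, 0.8]
grip_width: 22.9
finger_force: 44.2
```

>>> move_arm([
  [-1,[-1,0,0],[0,0,0]],
  [-1,[-1,0,0],[0,0,0]],
  [-1,[-1,0,0],[0,0,0]],
  [-1,[-1,0,0],[0,0,0]],
  [-1,[-1,0,0],[0,0,0]],
])

```text
clock: 15.82
tcp_pos: [566.4, -2.3, 46.6]
tcp_rot: [0.349, -3.114, 0.002]
contact_force: [-6.8, -4.4, -0.1]
grip_width: 22.5
finger_force: 58.9
```

```bash
python3 -c "
from h import *
st(); g=np.array([558.9,-4.0]);a=np.radians(12.8);e=np.array([np.cos(a),np.sin(a)])
p=pose()[0][:2]-g; print('gauge x,y',p@e, p@[-e[1],e[0]])
im,d,P=shot('side','s3')
cv2.imwrite('pics/s3c.png',cv2.resize(im[130:230,210:350,::-1],None,fx=5,fy=5,interpolation=cv2.INTER_CUBIC))
for k,v in caps(im,P,60).items(): print(k,v)"
```

```text
t 15.82 tcp [566.4  -2.3  46.6] yaw -167.21 down [-0.008 -0.002 -1.   ] F [-6.8 -4.4 -0.1] w 22.5 q [-0.14  0.42 -0.27  0.89 -0.   -0.37]
gauge x,y 7.708305171708838 0.0341872903306049
yellow [587.7 196.3  20.3  22.1  79.2]
red [489.9 189.3  19.3  22.8  78.6]
green [530.7 135.   17.2  18.8  79.6]
```

View pics/s3c.png

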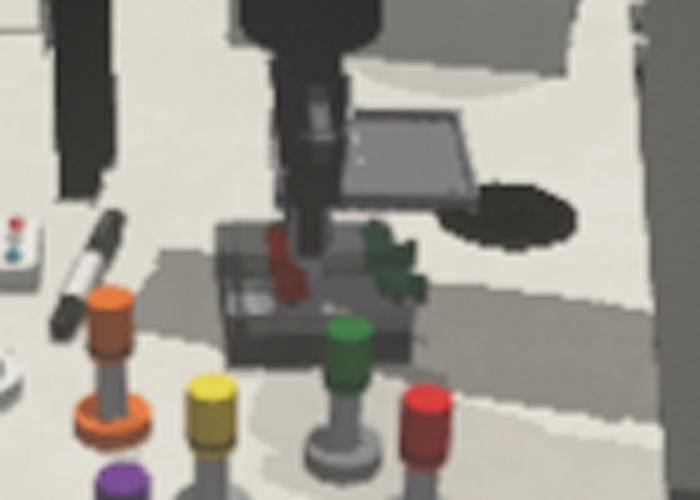

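>>> move_arm([
  [-1,[4,0,0],[0,0,0]],
  [-1,[14,0,0],[0,0,0]],
  [-1,[28,0,0],[0,0,0]],
  [-1,[42,0,0],[0,0,0]],
  [-1,[56,0,0],[0,0,0]],
  [-1,[70,0,0],[0,0,0]],
  [-1,[85,0,0],[0,0,0]],
  [-1,[105,0,0],[0,0,0]],
  [-1,[112,0,0],[0,0,0]],
  [-1,[112,0,-2],[0,0,0]],
])

```text
clock: 17.12
tcp_pos: [459.5, -26.6, 49.9]
tcp_rot: [0.35, -3.12, 0.0]
contact_force: [-0.0, -1.0, -1.1]
grip_width: 22.3
finger_force: 59.2
```

```bash
python3 - <<'E'
from h import *
st()
for f in("w1","side0","scene0"):
    P=np.load(f+".npz")["P"]
    m=(P[...,0]>470)&(P[...,0]<640)&(P[...,1]>-290)&(P[...,1]<-120)&(P[...,2]>22)&(P[...,2]<300); q=P[m]; print(f,len(q)); print(q[::max(1,len(q)//12)].round())
to(580.9,-225.9,75,188.6)
E
```

```text
t 17.12 tcp [459.5 -26.6  49.9] yaw -167.20 down [-0.002 -0.    -1.   ] F [-0.  -1.  -1.1] w 22.3 q [-0.23  0.24 -0.54  0.8  -0.   -0.46]
w1 252
[[ 639. -148.  145.]
 [ 636. -159.  166.]
 [ 630. -162.  152.]
 [ 625. -164.  144.]
 [ 622. -168.  132.]
 [ 627. -251.   97.]
 [ 625. -272.   92.]
 [ 611. -195.  117.]
 [ 599. -209.  102.]
 [ 588. -217.   88.]
 [ 575. -212.   56.]
 [ 563. -198.   39.]]
side0 64
[[ 640. -159.  176.]
 [ 630. -158.  159.]
 [ 639. -137.  153.]
 [ 621. -179.  133.]
 [ 634. -183.  120.]
 [ 633. -196.  105.]
 [ 610. -169.  111.]
 [ 604. -175.  100.]
 [ 620. -199.   75.]
 [ 590. -193.   73.]
 [ 573. -213.   55.]
 [ 571. -202.   49.]
 [ 560. -196.   36.]]
scene0 160
[[ 640. -157.  183.]
 [ 629. -162.  159.]
 [ 623. -165.  139.]
 [ 638. -193.  124.]
 [ 613. -192.  123.]
 [ 633. -221.  105.]
 [ 600. -207.  108.]
 [ 618. -199.   76.]
 [ 622. -270.   98.]
 [ 620. -285.   98.]
 [ 579. -218.   74.]
 [ 566. -204.   50.]
 [ 557. -179.   34.]]
-> (580.9, -225.9, 75, 188.6) shift [ -74.2 -221.3  -25.3] turn [ 0.  -0.1  4.2]
```

>>> move_arm([
  [-1,[5,-25,-25],[0,0,0]],
  [-1,[15,-65,-25],[0,0,0]],
  [-1,[25,-110,-25],[0,0,0]],
  [-1,[38,-155,-25],[0,0,0]],
  [-1,[25,-185,-25],[0,0,0]],
  [-1,[0,-205,-25],[0,0,0]],
  [-1,[-25,-217,-25],[0,0,0]],
  [-1,[-52.5,-224,-25],[0,0,0]],
  [-1,[-52.5,-224,-25],[0,0,0]],
  [-1,[-52.5,-224,-25],[0,0,0]],
])

```text
clock: 18.38
tcp_pos: [560.6, -232.9, 74.3]
tcp_rot: [0.351, -3.119, -0.0]
contact_force: [-0.6, -0.2, -1.6]
grip_width: 22.4
finger_force: 59.3
```

```bash
python3 - <<'E'
from h import *
st()
im,d,P=shot("wrist","w7")
m=(P[...,0]>450)&(P[...,0]<640)&(P[...,1]>-290)&(P[...,1]<-120)&(P[...,2]>8)&(P[...,2]<15); q=P[m]; print(cv2.minAreaRect(q[:,:2].astype(np.float32)))
to(560.3,-233.4,51,192.8)
E
```

```text
t 18.38 tcp [ 560.6 -232.9   74.3] yaw -167.15 down [-0.003 -0.    -1.   ] F [-0.6 -0.2 -1.6] w 22.4 q [-0.53  0.46 -0.13  0.98 -0.   -0.75]
((546.232666015625, -202.12750244140625), (126.22561645507812, 128.6875762939453), 8.270909309387207)
-> (560.3, -233.4, 51, 192.8) shift [-0.  -0.5 23.3] turn [ 0.  -0.2  0. ]
```

View pics/w7.png

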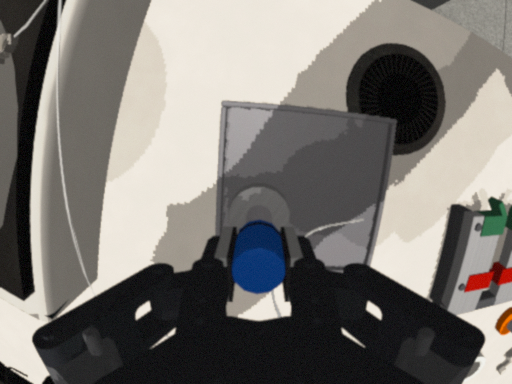

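>>> move_arm([
  [-1,[0,0,12],[0,0,0]],
  [-1,[0,0,21],[0,0,0]],
  [-1,[0,0,24],[0,0,0]],
  [-1,[0,0,25.5],[0,0,0]],
  [-1,[0,0,25.5],[0,0,0]],
])

```text
clock: 19.05
tcp_pos: [559.8, -232.7, 50.2]
tcp_rot: [0.351, -3.118, -0.001]
contact_force: [-4.8, 2.0, 9.0]
grip_width: 22.4
finger_force: 60.6
```

Touching the floor (9 N). I'll release, raise, then head toward yellow.

>>> move_arm([
  [0.06,[0,0,0],[0,0,0]],
  [0.06,[0,0,0],[0,0,0]],
  [0.06,[0,0,0],[0,0,0]],
  [0.06,[0,0,-15],[0,0,0]],
  [0.06,[0,0,-50],[0,0,0]],
  [0.06,[0,0,-75],[0,0,0]],
  [0.06,[0,0,-75],[0,0,0]],
])

```text
clock: 19.92
tcp_pos: [562.8, -234.2, 127.5]
tcp_rot: [-0.351, 3.12, -0.006]
contact_force: [0.2, -0.3, 0.2]
grip_width: 45.1
finger_force: 0.0
```

```bash
python3 - <<'E'
from h import *
st()
im,d,P=shot("wrist","w8")
print(caps(im,P)); im,d,P=shot("side","s8"); print(caps(im,P))
to(587.5,195,125,192.8)
E
```

```text
t 19.93 tcp [ 562.8 -234.2  127.5] yaw -167.16 down [ 0.003 -0.003 -1.   ] F [ 0.2 -0.3  0.2] w 45.1 q [-0.53  0.42 -0.05  1.09 -0.   -0.75]
{'blue': array([ 558.7, -233.1,   22.8,   22.6,   82.6])}
{'blue': array([ 559. , -225.9,   13.9,   19.3,   82.1]), 'yellow': array([587.6, 195.7,  19.8,  23.3,  78.8]), 'red': array([490. , 190. ,  19.1,  24.2,  79. ]), 'green': array([530.8, 134.8,  17.1,  16.5,  79.2])}
-> (587.5, 195, 125, 192.8) shift [-120.9  411.6   -1. ] turn [-0.  -0.1  0. ]
```

>>> move_arm([
  [0.18,[-12,40,0],[0,0,0]],
  [0.18,[-28,95,0],[0,0,0]],
  [0.18,[-45,150,0],[0,0,0]],
  [0.18,[-62,208,0],[0,0,0]],
  [0.18,[-78,265,0],[0,0,0]],
  [0.18,[-95,322,0],[0,0,0]],
  [0.18,[-111,378,0],[0,0,0]],
  [0.18,[-121,411.5,0],[0,0,0]],
  [0.18,[-121,411.5,10],[0,0,0]],
  [0.18,[-121,411.5,15],[0,0,0]],
])

```text
clock: 21.28
tcp_pos: [586.2, 194.4, 106.8]
tcp_rot: [0.351, -3.116, 0.001]
contact_force: [-0.6, -0.5, 0.1]
grip_width: 50.3
finger_force: 0.0
```

```bash
python3 - <<'E'
from h import *
st()
im,d,P=shot("wrist","w9")
C=caps(im,P);print(C)
b=C["yellow"]; to(b[0]+.5,b[1],45,192.8)
E
```

```text
t 21.27 tcp [586.2 194.4 106.8] yaw -167.16 down [-0.006 -0.002 -1.   ] F [-0.6 -0.5  0.1] w 50.3 q [ 0.19  0.46 -0.05  1.07 -0.   -0.03]
{'yellow': array([588. , 193.3,  23.3,  22.2,  78.6]), 'red': array([490.7, 186.8,  23.1,  23. ,  78.7]), 'green': array([531.5, 133.3,  21.9,  22.4,  78.6])}
-> (np.float64(588.5), np.float64(193.3), 45, 192.8) shift [-2.6 -1.  61.5] turn [-0.  -0.4 -0. ]
```

>>> move_arm([
  [0.18,[-1.5,-1,35],[0,0,0]],
  [0.18,[-1.5,-1,58],[0,0,0]],
  [0.18,[-1.5,-1,62],[0,0,0]],
  [0.18,[-1.5,-1,62],[0,0,0]],
])

```text
clock: 21.82
tcp_pos: [589.2, 193.3, 47.1]
tcp_rot: [0.348, -3.12, 0.0]
contact_force: [0.9, -0.3, 0.1]
grip_width: 50.7
finger_force: 0.0
```

>>> move_arm([
  [0.18,[0,0,2],[0,0,0]],
  [-1,[0,0,2],[0,0,0]],
  [-1,[0,0,2],[0,0,0]],
  [-1,[0,0,2],[0,0,0]],
  [-1,[0,0,2],[0,0,0]],
  [-1,[0,0,2],[0,0,0]],
  [-1,[0,0,-1],[0,0,0]],
  [-1,[0,0,-1],[0,0,0]],
])

```text
clock: 22.82
tcp_pos: [588.6, 194.3, 47.6]
tcp_rot: [0.351, -3.119, 0.0]
contact_force: [0.7, 0.0, -0.9]
grip_width: 22.6
finger_force: 58.7
```

```bash
cat >> h.py <<'E'
G=np.array([558.9,-4.0]);_a=np.radians(12.8);E_=np.array([np.cos(_a),np.sin(_a)])
def gx(): p=pose()[0][:2]-G; print("gauge xy",(p@E_).round(1),(p@[-E_[1],E_[0]]).round(1))
def tog(x,z): q=G+x*E_; to(q[0].round(1),q[1].round(1),z,192.8)
E
python3 -c "
from h import *
st();tog(-100,48); to(589,193,135,192.8);to(440,120,135,192.8)"
```

```text
t 22.82 tcp [588.6 194.3  47.6] yaw -167.16 down [-0.003 -0.    -1.   ] F [ 0.7  0.  -0.9] w 22.6 q [ 0.19  0.51 -0.12  0.94  0.   -0.03]
-> (np.float64(461.4), np.float64(-26.2), 48, 192.8) shift [ 1.730e+02 -1.867e+02  1.000e-01] turn [ 0.  -0.2  0. ]
-> (589, 193, 135, 192.8) shift [  0.2  -1.3 -87.4] turn [ 0.  -0.2  0. ]
-> (440, 120, 135, 192.8) shift [161.7 -39.4 -86.9] turn [ 0.  -0.2  0. ]
```

>>> move_arm([
  [-1,[0,0,-40],[0,0,0]],
  [-1,[0,0,-85],[0,0,0]],
  [-1,[15,-15,-105],[0,0,0]],
  [-1,[50,-50,-105],[0,0,0]],
  [-1,[90,-93,-105],[0,0,0]],
  [-1,[130,-136,-105],[0,0,0]],
  [-1,[165,-176,-90],[0,0,0]],
  [-1,[174,-187,-60],[0,0,0]],
  [-1,[174,-187,-20],[0,0,0]],
  [-1,[174,-187,0],[0,0,0]],
])

```text
clock: 24.08
tcp_pos: [459.0, -26.7, 46.2]
tcp_rot: [0.349, -3.117, -0.002]
contact_force: [-0.6, 0.2, -1.4]
grip_width: 22.7
finger_force: 59.0
```

```bash
cat >> h.py <<'E'
def mouth(name):
    im,d,P=shot("wrist",name); hsv=cv2.cvtColor(im,cv2.COLOR_RGB2HSV).astype(int);H,S,V=[hsv[...,i] for i in range(3)]
    m=(H>55)&(H<95)&(S>90)&(V>25); m[:285]=0; m[:,:200]=0; m[:,320:]=0
    k,l,s,ce=cv2.connectedComponentsWithStats(m.astype(np.uint8))
    print("jaws",[(s[i,:5].tolist(),ce[i].round(1).tolist()) for i in range(1,k) if s[i,4]>40]); return im,P
E
python3 -c "
from h import *
st();gx();mouth('w10');to(461.4,-26.2,48,192.8)
im=cv2.imread('pics/w6.png');hsv=cv2.cvtColor(im,cv2.COLOR_BGR2HSV).astype(int);H,S,V=[hsv[...,i] for i in range(3)]
m=(H>55)&(H<95)&(S>90)&(V>25); m[:285]=0; m[:,:200]=0; m[:,320:]=0
print(cv2.connectedComponentsWithStats(m.astype(np.uint8))[2])
"
```

```text
t 24.07 tcp [459.  -26.7  46.2] yaw -167.23 down [-0.005  0.    -1.   ] F [-0.6  0.2 -1.4] w 22.7 q [-0.23  0.24 -0.54  0.79 -0.   -0.46]
gauge xy -102.4 -0.0
jaws [([226, 293, 18, 26, 320], [235.0, 307.5]), ([274, 292, 18, 27, 309], [281.3, 307.2])]
-> (461.4, -26.2, 48, 192.8) shift [-2.3 -0.  -2.7] turn [ 0.1 -0.3 -0. ]
[[     0      0    512    384 195879]
 [   226    289     18     30    344]
 [   273    289     18     30    385]]
```

>>> move_arm([
  [-1,[-14,0,-0.5],[0,0,0]],
  [-1,[-30,0,-0.5],[0,0,0]],
  [-1,[-42,0,-0.5],[0,0,0]],
  [-1,[-52,0,-0.5],[0,0,0]],
  [-1,[-62,0,-0.5],[0,0,0]],
  [-1,[-72,0,-0.5],[0,0,0]],
  [-1,[-82,0,-0.5],[0,0,0]],
  [-1,[-92,0,-0.5],[0,0,0]],
  [-1,[-100,0,-0.5],[0,0,0]],
  [-1,[-102,0,-0.5],[0,0,0]],
])

```text
clock: 25.38
tcp_pos: [560.9, -4.0, 48.5]
tcp_rot: [0.351, -3.12, 0.0]
contact_force: [-0.2, 0.3, -0.7]
grip_width: 22.8
finger_force: 60.8
```

```bash
python3 -c "
from h import *
st();gx()"
```

```text
t 25.38 tcp [560.9  -4.   48.5] yaw -167.16 down [-0.002 -0.001 -1.   ] F [-0.2  0.3 -0.7] w 22.8 q [-0.15  0.41 -0.29  0.88 -0.   -0.37]
gauge xy 2.0 -0.5
```

>>> move_arm([
  [-1,[-2,0.5,0],[0,0,0]],
  [-1,[-3.5,0.5,0],[0,0,0]],
  [-1,[-4.5,0.5,0],[0,0,0]],
  [-1,[-5.5,0.5,0],[0,0,0]],
  [-1,[-6.5,0.5,0],[0,0,0]],
  [-1,[-6.5,0.5,0],[0,0,0]],
  [-1,[-6.5,0.5,0],[0,0,0]],
  [-1,[-6.5,0.5,0],[0,0,0]],
])

```text
clock: 26.38
tcp_pos: [566.1, -2.2, 48.4]
tcp_rot: [0.35, -3.119, 0.0]
contact_force: [-1.7, -0.4, -0.7]
grip_width: 22.6
finger_force: 60.8
```

>>> move_arm([
  [-1,[-1,0,0],[0,0,0]],
  [-1,[-2,0,0],[0,0,0]],
  [-1,[-3,0,0],[0,0,0]],
  [-1,[-3,0,0],[0,0,0]],
  [-1,[-3,0,0],[0,0,0]],
  [-1,[-3,0,0],[0,0,0]],
  [-1,[-3,0,0],[0,0,0]],
])

```text
clock: 27.25
tcp_pos: [566.9, -2.0, 48.0]
tcp_rot: [0.349, -3.115, 0.001]
contact_force: [-7.7, -2.3, 2.3]
grip_width: 22.3
finger_force: 60.8
```

Stopped with about 8 N and held. I'll withdraw to gauge x −100.

>>> move_arm([
  [-1,[5,0,0],[0,0,0]],
  [-1,[17,0,0],[0,0,0]],
  [-1,[31,0,0],[0,0,0]],
  [-1,[45,0,0],[0,0,0]],
  [-1,[59,0,0],[0,0,0]],
  [-1,[73,0,0],[0,0,0]],
  [-1,[88,0,0],[0,0,0]],
  [-1,[108,0,0],[0,0,0]],
  [-1,[113,0,0],[0,0,0]],
  [-1,[113,0,-2],[0,0,0]],
])

```text
clock: 28.5
tcp_pos: [459.3, -26.7, 51.0]
tcp_rot: [0.35, -3.12, 0.0]
contact_force: [-0.6, 0.7, -1.4]
grip_width: 22.7
finger_force: 60.7
```

```bash
python3 -c "
from h import *
st();to(455,-130,75,192.8);to(550.1,-166.2,75,192.8)
im,d,P=shot('side','s11');print(caps(im,P))"
```

```text
t 28.50 tcp [459.3 -26.7  51. ] yaw -167.20 down [-0.002 -0.    -1.   ] F [-0.6  0.7 -1.4] w 22.7 q [-0.23  0.24 -0.53  0.8  -0.   -0.46]
-> (455, -130, 75, 192.8) shift [ 27.1 -99.8 -24. ] turn [-0.  -0.1  0. ]
-> (550.1, -166.2, 75, 192.8) shift [ -57.6 -156.1  -24.1] turn [-0.  -0.1  0. ]
{'blue': array([ 558.8, -231.4,   19.2,   23.7,   81.4]), 'red': array([490. , 188.9,  19.1,  22.5,  78.9]), 'green': array([530.8, 133.9,  16.9,  18.9,  79.4])}
```

>>> move_arm([
  [-1,[5,-25,-25],[0,0,0]],
  [-1,[15,-65,-25],[0,0,0]],
  [-1,[27,-100,-25],[0,0,0]],
  [-1,[20,-130,-25],[0,0,0]],
  [-1,[-5,-145,-25],[0,0,0]],
  [-1,[-32,-152,-25],[0,0,0]],
  [-1,[-57.5,-156,-25],[0,0,0]],
  [-1,[-57.5,-156,-12],[0,0,0]],
  [-1,[-57.5,-156,-4],[0,0,0]],
  [-1,[-57.5,-156,-1],[0,0,0]],
])

```text
clock: 29.8
tcp_pos: [548.3, -165.4, 50.3]
tcp_rot: [0.35, -3.117, -0.002]
contact_force: [0.8, 0.6, -1.0]
grip_width: 22.4
finger_force: 60.4
```

>>> move_arm([
  [-1,[0,0,1],[0,0,0]],
  [-1,[0,0,2],[0,0,0]],
  [-1,[0,0,2],[0,0,0]],
])

```text
clock: 30.18
tcp_pos: [550.1, -166.0, 50.0]
tcp_rot: [0.351, -3.12, 0.001]
contact_force: [0.7, 0.1, -0.7]
grip_width: 22.5
finger_force: 60.4
```

>>> move_arm([
  [-1,[0,0,1],[0,0,0]],
  [-1,[0,0,2],[0,0,0]],
  [-1,[0,0,2],[0,0,0]],
])

```text
clock: 30.55
tcp_pos: [550.3, -166.1, 48.8]
tcp_rot: [0.351, -3.12, 0.001]
contact_force: [-2.1, 1.6, 6.2]
grip_width: 22.6
finger_force: 61.4
```

Contact. Release, raise, and go above red.

>>> move_arm([
  [0.06,[0,0,0],[0,0,0]],
  [0.06,[0,0,0],[0,0,0]],
  [0.06,[0,0,0],[0,0,0]],
  [0.06,[0,0,-15],[0,0,0]],
  [0.06,[0,0,-50],[0,0,0]],
  [0.06,[0,0,-75],[0,0,0]],
  [0.06,[0,0,-75],[0,0,0]],
])

```text
clock: 31.42
tcp_pos: [552.1, -166.7, 125.9]
tcp_rot: [-0.351, 3.119, -0.005]
contact_force: [0.5, 0.4, -1.0]
grip_width: 45.2
finger_force: 0.0
```

```bash
python3 - <<'E'
from h import *
st()
im,d,P=shot("wrist","w12")
print(caps(im,P)); im,d,P=shot("side","s12"); print(caps(im,P))
to(491,187.5,110,192.8)
E
```

```text
t 31.43 tcp [ 552.1 -166.7  125.9] yaw -167.17 down [ 0.003 -0.003 -1.   ] F [ 0.5  0.4 -1. ] w 45.2 q [-0.43  0.36 -0.14  1.06 -0.   -0.66]
{'blue': array([ 558.6, -232.1,   23.4,   22.9,   82.6]), 'yellow': array([ 548.7, -166.8,   22.9,   22.5,   82.6])}
{'blue': array([ 559.3, -229.3,   19.7,   22.9,   81.7]), 'yellow': array([ 549.4, -161.4,   18.9,   20.7,   81.6]), 'red': array([489.9, 189. ,  19. ,  23.9,  79.2]), 'green': array([531. , 134.7,  17.5,  15.9,  79.4])}
-> (491, 187.5, 110, 192.8) shift [-20.7 357.8  12.8] turn [-0.  -0.1  0. ]
```

>>> move_arm([
  [0.18,[-2,40,0],[0,0,0]],
  [0.18,[-6,95,0],[0,0,0]],
  [0.18,[-9,150,0],[0,0,0]],
  [0.18,[-12,208,0],[0,0,0]],
  [0.18,[-15,265,0],[0,0,0]],
  [0.18,[-19,322,0],[0,0,0]],
  [0.18,[-21,358,0],[0,0,0]],
  [0.18,[-21,358,10],[0,0,0]],
  [0.18,[-21,358,15],[0,0,0]],
  [0.18,[-21,358,15],[0,0,0]],
])

```text
clock: 32.78
tcp_pos: [490.5, 186.6, 106.5]
tcp_rot: [0.348, -3.118, 0.001]
contact_force: [0.5, -0.9, -0.1]
grip_width: 50.1
finger_force: 0.0
```

```bash
python3 - <<'E'
from h import *
st()
im,d,P=shot("wrist","w13")
C=caps(im,P);print(C)
b=C["red"]; to(b[0]+.5,b[1]-.3,45,192.8)
E
```

```text
t 32.77 tcp [490.5 186.6 106.5] yaw -167.27 down [-0.005 -0.001 -1.   ] F [ 0.5 -0.9 -0.1] w 50.1 q [ 0.21  0.29 -0.3   0.98 -0.   -0.01]
{'red': array([490. , 186.7,  23.1,  23. ,  78.6]), 'green': array([529.1, 129.7,  18.8,  14.8,  78.4])}
-> (np.float64(490.5), np.float64(186.39999999999998), 45, 192.8) shift [ 0.3 -0.1 62. ] turn [-0.  -0.2 -0.1]
```

>>> move_arm([
  [0.18,[0.8,-0.3,35],[0,0,0]],
  [0.18,[0.8,-0.3,58],[0,0,0]],
  [0.18,[0.8,-0.3,64],[0,0,0]],
  [0.18,[0.8,-0.3,64],[0,0,0]],
  [-1,[0.8,-0.3,64],[0,0,0]],
  [-1,[0.8,-0.3,64],[0,0,0]],
  [-1,[0.8,-0.3,64],[0,0,0]],
  [-1,[0.8,-0.3,64],[0,0,0]],
  [-1,[0.8,-0.3,61],[0,0,0]],
  [-1,[0.8,-0.3,61],[0,0,0]],
])

```text
clock: 34.08
tcp_pos: [490.0, 187.4, 46.6]
tcp_rot: [0.351, -3.119, 0.0]
contact_force: [-0.7, -0.1, -1.2]
grip_width: 22.6
finger_force: 58.7
```

```bash
python3 -c "
from h import *
st();tog(-100,48)"
```

```text
t 34.08 tcp [490.  187.4  46.6] yaw -167.16 down [-0.003 -0.    -1.   ] F [-0.7 -0.1 -1.2] w 22.6 q [ 0.21  0.35 -0.38  0.84  0.   -0.01]
-> (np.float64(461.4), np.float64(-26.2), 48, 192.8) shift [  75.4 -201.9   -1.2] turn [ 0.  -0.2  0. ]
```

>>> move_arm([
  [-1,[30,-12,-4],[0,0,0]],
  [-1,[61,-42,-4],[0,0,0]],
  [-1,[70,-90,-4],[0,0,0]],
  [-1,[76,-140,-4],[0,0,0]],
  [-1,[76,-185,-3],[0,0,0]],
  [-1,[76,-202,-2],[0,0,0]],
  [-1,[76,-202,-1],[0,0,0]],
  [-1,[76,-202,-1],[0,0,0]],
])

```text
clock: 35.08
tcp_pos: [460.2, -25.4, 47.4]
tcp_rot: [0.352, -3.118, -0.001]
contact_force: [0.2, -0.7, -1.7]
grip_width: 22.4
finger_force: 59.1
```

```bash
python3 -c "
from h import *
st();gx();mouth('w14')"
```

```text
t 35.08 tcp [460.2 -25.4  47.4] yaw -167.12 down [-0.004  0.    -1.   ] F [ 0.2 -0.7 -1.7] w 22.4 q [-0.23  0.24 -0.54  0.8  -0.   -0.45]
gauge xy -101.0 1.0
jaws [([272, 289, 20, 30, 393], [280.3, 306.2]), ([226, 292, 16, 27, 302], [234.3, 307.0])]
```

>>> move_arm([
  [-1,[-14,-0.8,0],[0,0,0]],
  [-1,[-30,-0.8,0],[0,0,0]],
  [-1,[-42,-0.8,0],[0,0,0]],
  [-1,[-52,-0.8,0],[0,0,0]],
  [-1,[-62,-0.8,0],[0,0,0]],
  [-1,[-72,-0.8,0],[0,0,0]],
  [-1,[-82,-0.8,0],[0,0,0]],
  [-1,[-92,-0.8,0],[0,0,0]],
  [-1,[-100,-0.8,0],[0,0,0]],
  [-1,[-102,-0.8,0],[0,0,0]],
])

```text
clock: 36.38
tcp_pos: [561.3, -4.6, 47.5]
tcp_rot: [0.351, -3.12, 0.001]
contact_force: [0.1, -0.9, -2.0]
grip_width: 22.7
finger_force: 59.1
```

```bash
python3 -c "
from h import *
st();gx()"
```

```text
t 36.38 tcp [561.3  -4.6  47.5] yaw -167.16 down [-0.002 -0.001 -1.   ] F [ 0.1 -0.9 -2. ] w 22.7 q [-0.15  0.41 -0.29  0.88 -0.   -0.37]
gauge xy 2.2 -1.1
```

>>> move_arm([
  [-1,[-2,0.9,0],[0,0,0]],
  [-1,[-3.5,0.9,0],[0,0,0]],
  [-1,[-4.5,0.9,0],[0,0,0]],
  [-1,[-5.5,0.9,0],[0,0,0]],
  [-1,[-6.5,0.9,0],[0,0,0]],
  [-1,[-7.5,0.9,0],[0,0,0]],
  [-1,[-8,0.9,0],[0,0,0]],
  [-1,[-8,0.9,0],[0,0,0]],
])

```text
clock: 37.38
tcp_pos: [566.2, -2.2, 47.1]
tcp_rot: [0.35, -3.116, 0.001]
contact_force: [-5.1, -0.5, 1.4]
grip_width: 22.6
finger_force: 59.1
```

>>> move_arm([
  [-1,[-1,0,0],[0,0,0]],
  [-1,[-1,0,0],[0,0,0]],
  [-1,[-1,0,0],[0,0,0]],
  [-1,[-1,0,0],[0,0,0]],
])

```text
clock: 37.88
tcp_pos: [566.4, -2.2, 47.0]
tcp_rot: [0.349, -3.114, 0.001]
contact_force: [-7.5, -3.0, 2.6]
grip_width: 22.7
finger_force: 59.1
```

>>> move_arm([
  [-1,[5,0,0],[0,0,0]],
  [-1,[17,0,0],[0,0,0]],
  [-1,[31,0,0],[0,0,0]],
  [-1,[45,0,0],[0,0,0]],
  [-1,[59,0,0],[0,0,0]],
  [-1,[73,0,0],[0,0,0]],
  [-1,[88,0,0],[0,0,0]],
  [-1,[108,0,0],[0,0,0]],
  [-1,[113,0,0],[0,0,0]],
  [-1,[113,0,-2],[0,0,0]],
])

```text
clock: 39.12
tcp_pos: [459.0, -27.0, 50.0]
tcp_rot: [0.35, -3.12, 0.0]
contact_force: [0.1, -0.4, -1.0]
grip_width: 22.6
finger_force: 59.1
```

```bash
python3 -c "
from h import *
st();to(455,-160,75,192.8);to(516.8,-240,75,192.8)
im,d,P=shot('side','s15');print(caps(im,P))"
```

```text
t 39.12 tcp [459. -27.  50.] yaw -167.20 down [-0.002 -0.    -1.   ] F [ 0.1 -0.4 -1. ] w 22.6 q [-0.23  0.24 -0.54  0.8  -0.   -0.46]
-> (455, -160, 75, 192.8) shift [  33.4 -128.9  -25. ] turn [-0.  -0.1  0. ]
-> (516.8, -240, 75, 192.8) shift [  -9.1 -220.6  -25.1] turn [-0.  -0.1  0. ]
{'blue': array([ 559. , -230. ,   19.5,   25.5,   81.9]), 'yellow': array([ 549.4, -162. ,   19.1,   19.9,   82.2]), 'green': array([530.7, 135.5,  16.8,  19.2,  79.7])}
```

>>> move_arm([
  [-1,[10,-30,-25],[0,0,0]],
  [-1,[22,-75,-25],[0,0,0]],
  [-1,[33,-125,-25],[0,0,0]],
  [-1,[30,-170,-25],[0,0,0]],
  [-1,[10,-205,-25],[0,0,0]],
  [-1,[-8,-220.5,-25],[0,0,0]],
  [-1,[-8,-220.5,-25],[0,0,0]],
  [-1,[-8,-220.5,-25],[0,0,0]],
])

```text
clock: 40.17
tcp_pos: [515.3, -239.3, 74.3]
tcp_rot: [0.351, -3.118, -0.001]
contact_force: [0.2, -0.8, -0.9]
grip_width: 22.2
finger_force: 59.3
```

```bash
python3 -c "
from h import *
st();to(515.8,-240,50,192.8);shot('wrist','w16')"
```

```text
t 40.17 tcp [ 515.3 -239.3   74.3] yaw -167.14 down [-0.004  0.    -1.   ] F [ 0.2 -0.8 -0.9] w 22.2 q [-0.58  0.4  -0.23  0.94 -0.   -0.8 ]
-> (515.8, -240, 50, 192.8) shift [-0.4 -0.8 24.3] turn [ 0.1 -0.2  0.1]
```

View pics/w16.png

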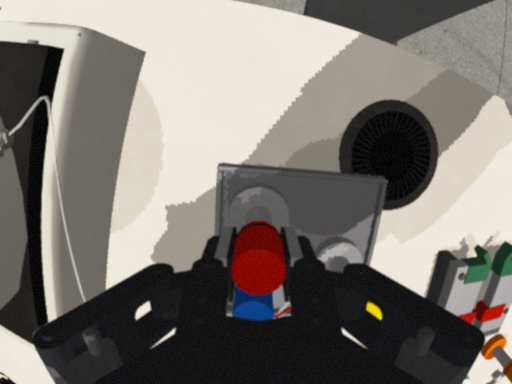

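>>> move_arm([
  [-1,[0,0,12],[0,0,0]],
  [-1,[0,0,21],[0,0,0]],
  [-1,[0,0,24],[0,0,0]],
  [-1,[0,0,26],[0,0,0]],
  [-1,[0,0,27],[0,0,0]],
  [-1,[0,0,27],[0,0,0]],
])

```text
clock: 40.98
tcp_pos: [515.4, -239.7, 49.0]
tcp_rot: [0.351, -3.119, -0.0]
contact_force: [-3.5, 3.1, 8.6]
grip_width: 22.6
finger_force: 60.5
```

>>> move_arm([
  [0.06,[0,0,0],[0,0,0]],
  [0.06,[0,0,0],[0,0,0]],
  [0.06,[0,0,0],[0,0,0]],
  [0.06,[0,0,-15],[0,0,0]],
  [0.06,[0,0,-50],[0,0,0]],
  [0.06,[0,0,-75],[0,0,0]],
  [0.06,[0,0,-75],[0,0,0]],
])

```text
clock: 41.85
tcp_pos: [517.8, -241.2, 125.9]
tcp_rot: [-0.351, 3.12, -0.006]
contact_force: [-0.3, -0.7, 0.5]
grip_width: 45.1
finger_force: 0.0
```

```bash
python3 - <<'E'
from h import *
st()
im,d,P=shot("wrist","w17")
print(caps(im,P)); im,d,P=shot("side","s17"); print(caps(im,P))
to(532,132.5,125,192.8)
E
```

```text
t 41.85 tcp [ 517.8 -241.2  125.9] yaw -167.17 down [ 0.002 -0.004 -1.   ] F [-0.3 -0.7  0.5] w 45.1 q [-0.58  0.35 -0.16  1.05 -0.   -0.8 ]
{'blue': array([ 558.2, -233.2,   22.7,   22.9,   82.5]), 'yellow': array([ 542. , -164.9,    9.8,   17.5,   82.2]), 'red': array([ 514.4, -240.2,   23.7,   22.8,   82.5])}
{'blue': array([ 560.2, -229.3,   17.1,   25. ,   81.6]), 'yellow': array([ 549.3, -162.4,   19.1,   21. ,   81.9]), 'red': array([ 515.8, -237.2,   16.8,   23.1,   81.5]), 'green': array([530.8, 133.4,  17.1,  15.3,  79. ])}
-> (532, 132.5, 125, 192.8) shift [-98.2 359.8  -2.3] turn [-0.  -0.1  0. ]
```

>>> move_arm([
  [0.18,[-11,40,0],[0,0,0]],
  [0.18,[-26,95,0],[0,0,0]],
  [0.18,[-41,150,0],[0,0,0]],
  [0.18,[-57,208,0],[0,0,0]],
  [0.18,[-72,265,0],[0,0,0]],
  [0.18,[-88,322,0],[0,0,0]],
  [0.18,[-98,359,0],[0,0,0]],
  [0.18,[-98,359.5,10],[0,0,0]],
  [0.18,[-98,359.5,15],[0,0,0]],
  [0.18,[-98,359.5,15],[0,0,0]],
])

```text
clock: 43.2
tcp_pos: [530.8, 131.0, 106.4]
tcp_rot: [0.348, -3.117, 0.001]
contact_force: [-0.6, -0.3, 0.3]
grip_width: 50.7
finger_force: 0.0
```

```bash
python3 - <<'E'
from h import *
st()
im,d,P=shot("wrist","w18")
C=caps(im,P);print(C)
b=C["green"]; to(b[0]+.5,b[1]-.3,45,192.8)
E
```

```text
t 43.20 tcp [530.8 131.  106.4] yaw -167.27 down [-0.005 -0.001 -1.   ] F [-0.6 -0.3  0.3] w 50.7 q [ 0.1   0.33 -0.24  1.   -0.   -0.13]
{'green': array([531. , 132.3,  22.5,  21.6,  78.6])}
-> (np.float64(531.5), np.float64(132.0), 45, 192.8) shift [-0.7  1.  61.9] turn [ 0.  -0.2 -0.1]
```

>>> move_arm([
  [0.18,[0.5,0.3,35],[0,0,0]],
  [0.18,[0.5,0.3,58],[0,0,0]],
  [0.18,[0.5,0.3,63.5],[0,0,0]],
  [0.18,[0.5,0.3,63.5],[0,0,0]],
  [-1,[0.5,0.3,63.5],[0,0,0]],
  [-1,[0.5,0.3,63.5],[0,0,0]],
  [-1,[0.5,0.3,63.5],[0,0,0]],
  [-1,[0.5,0.3,63.5],[0,0,0]],
  [-1,[0.5,0.3,60],[0,0,0]],
  [-1,[0.5,0.3,60],[0,0,0]],
])

```text
clock: 44.5
tcp_pos: [530.8, 132.5, 47.6]
tcp_rot: [0.351, -3.119, 0.0]
contact_force: [0.1, -0.2, -1.9]
grip_width: 22.5
finger_force: 58.7
```

```bash
python3 -c "
from h import *
st();tog(-100,48)"
```

```text
t 44.50 tcp [530.8 132.5  47.6] yaw -167.17 down [-0.003 -0.    -1.   ] F [ 0.1 -0.2 -1.9] w 22.5 q [ 0.1   0.39 -0.32  0.86 -0.   -0.13]
-> (np.float64(461.4), np.float64(-26.2), 48, 192.8) shift [ 102.9 -139.3   -0.2] turn [ 0.  -0.2  0. ]
```

>>> move_arm([
  [-1,[30,-3,-4],[0,0,0]],
  [-1,[75,-8,-4],[0,0,0]],
  [-1,[102,-25,-4],[0,0,0]],
  [-1,[104,-70,-4],[0,0,0]],
  [-1,[104,-115,-4],[0,0,0]],
  [-1,[104,-139.5,-2],[0,0,0]],
  [-1,[104,-139.5,-1],[0,0,0]],
  [-1,[104,-139.5,-1],[0,0,0]],
])

```text
clock: 45.5
tcp_pos: [459.8, -26.2, 48.4]
tcp_rot: [0.35, -3.118, -0.001]
contact_force: [-0.8, -0.2, -0.9]
grip_width: 22.5
finger_force: 59.1
```

```bash
python3 -c "
from h import *
st();gx();mouth('w19')"
```

```text
t 45.50 tcp [459.8 -26.2  48.4] yaw -167.17 down [-0.004  0.    -1.   ] F [-0.8 -0.2 -0.9] w 22.5 q [-0.23  0.24 -0.54  0.8  -0.   -0.45]
gauge xy -101.5 0.3
jaws [([237, 285, 43, 10, 305], [258.0, 288.6]), ([225, 291, 18, 28, 330], [234.9, 306.8]), ([273, 290, 19, 29, 353], [280.4, 306.2])]
```

>>> move_arm([
  [-1,[-14,0,0.3],[0,0,0]],
  [-1,[-30,0,0.3],[0,0,0]],
  [-1,[-42,0,0.3],[0,0,0]],
  [-1,[-52,0,0.3],[0,0,0]],
  [-1,[-62,0,0.3],[0,0,0]],
  [-1,[-72,0,0.3],[0,0,0]],
  [-1,[-82,0,0.3],[0,0,0]],
  [-1,[-92,0,0.3],[0,0,0]],
  [-1,[-100,0,0.3],[0,0,0]],
  [-1,[-102,0,0.3],[0,0,0]],
])

```text
clock: 46.8
tcp_pos: [560.6, -4.0, 48.2]
tcp_rot: [0.351, -3.12, 0.0]
contact_force: [-0.4, 0.3, -1.5]
grip_width: 22.5
finger_force: 59.1
```

```bash
python3 -c "
from h import *
st();gx()"
```

```text
t 46.80 tcp [560.6  -4.   48.2] yaw -167.16 down [-0.002 -0.001 -1.   ] F [-0.4  0.3 -1.5] w 22.5 q [-0.15  0.41 -0.29  0.88 -0.   -0.37]
gauge xy 1.7 -0.4
```

>>> move_arm([
  [-1,[-2,0.4,0],[0,0,0]],
  [-1,[-3.5,0.4,0],[0,0,0]],
  [-1,[-4.5,0.4,0],[0,0,0]],
  [-1,[-5.5,0.4,0],[0,0,0]],
  [-1,[-6.5,0.4,0],[0,0,0]],
  [-1,[-7.5,0.4,0],[0,0,0]],
  [-1,[-8.5,0.4,0],[0,0,0]],
  [-1,[-8.5,0.4,0],[0,0,0]],
])

```text
clock: 47.8
tcp_pos: [565.8, -2.4, 47.8]
tcp_rot: [0.349, -3.115, 0.002]
contact_force: [-7.0, -3.6, 2.6]
grip_width: 22.6
finger_force: 59.3
```

>>> move_arm([
  [-1,[-0.5,0,0],[0,0,0]],
  [-1,[-0.5,0,0],[0,0,0]],
  [-1,[-0.5,0,0],[0,0,0]],
  [-1,[-0.5,0,0],[0,0,0]],
])

```text
clock: 48.3
tcp_pos: [565.9, -2.4, 47.7]
tcp_rot: [0.349, -3.114, 0.002]
contact_force: [-7.0, -3.8, 2.6]
grip_width: 22.5
finger_force: 59.3
```

>>> move_arm([
  [-1,[5,0,0],[0,0,0]],
  [-1,[17,0,0],[0,0,0]],
  [-1,[31,0,0],[0,0,0]],
  [-1,[45,0,0],[0,0,0]],
  [-1,[59,0,0],[0,0,0]],
  [-1,[73,0,0],[0,0,0]],
  [-1,[88,0,0],[0,0,0]],
  [-1,[108,0,0],[0,0,0]],
  [-1,[113,0,0],[0,0,0]],
  [-1,[113,0,-2],[0,0,0]],
])

```text
clock: 49.55
tcp_pos: [458.5, -26.9, 50.7]
tcp_rot: [0.35, -3.12, 0.0]
contact_force: [0.3, 0.3, -0.4]
grip_width: 22.8
finger_force: 59.3
```

```bash
python3 -c "
from h import *
st();to(506,-172.8,75,192.8)
im,d,P=shot('side','s20');print(caps(im,P))"
```

```text
t 49.55 tcp [458.5 -26.9  50.7] yaw -167.19 down [-0.002 -0.    -1.   ] F [ 0.3  0.3 -0.4] w 22.8 q [-0.23  0.24 -0.54  0.8  -0.   -0.46]
-> (506, -172.8, 75, 192.8) shift [ -13.9 -152.8  -24.4] turn [-0.  -0.1  0. ]
{'blue': array([ 570. , -224.2,   17.3,   16. ,   81.7]), 'yellow': array([ 549.5, -161.4,   19. ,   23.5,   82.2]), 'red': array([ 531.9, -212.1,   19.3,   19.6,   81.6])}
```

>>> move_arm([
  [-1,[10,-30,-25],[0,0,0]],
  [-1,[22,-75,-25],[0,0,0]],
  [-1,[20,-120,-25],[0,0,0]],
  [-1,[-2,-142,-25],[0,0,0]],
  [-1,[-13,-149,-25],[0,0,0]],
  [-1,[-13,-149,-25],[0,0,0]],
  [-1,[-13,-149,-25],[0,0,0]],
])

```text
clock: 50.48
tcp_pos: [503.4, -167.8, 75.0]
tcp_rot: [0.353, -3.118, -0.002]
contact_force: [-0.4, 0.6, -0.9]
grip_width: 22.8
finger_force: 59.4
```

```bash
python3 -c "
from h import *
st();im,d,P=shot('wrist','w21');print(caps(im,P))
im,d,P=shot('side','s21');print(caps(im,P))"
```

```text
t 50.48 tcp [ 503.4 -167.8   75. ] yaw -167.10 down [-0.004  0.    -1.   ] F [-0.4  0.6 -0.9] w 22.8 q [-0.47  0.33 -0.33  0.91 -0.   -0.7 ]
{'blue': array([ 564.5, -225.9,   11.6,    8.9,   82.3]), 'yellow': array([ 543.2, -166.2,   13.4,   21.9,   82.3]), 'red': array([ 526.7, -217.6,   13.6,   23.2,   81.9]), 'green': array([ 496. , -168.9,    9.6,   21.7,   86.1])}
{'blue': array([ 570.2, -224. ,   17. ,   18.2,   81.2]), 'yellow': array([ 549.6, -161.1,   18.6,   21.1,   81.9]), 'red': array([ 531.9, -213.6,   19.6,   17.8,   81.7])}
```

View pics/w21.png

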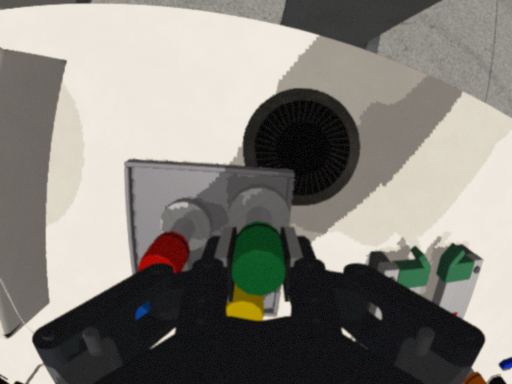

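>>> move_arm([
  [-1,[0,-2.5,10],[0,0,0]],
  [-1,[0,-2.5,20],[0,0,0]],
  [-1,[0,-2.5,23],[0,0,0]],
  [-1,[0,-2.5,25],[0,0,0]],
  [-1,[0,-2.5,26],[0,0,0]],
  [-1,[0,-2.5,26],[0,0,0]],
])

```text
clock: 51.32
tcp_pos: [505.0, -171.7, 49.6]
tcp_rot: [0.351, -3.12, 0.001]
contact_force: [-0.6, -0.3, -1.0]
grip_width: 22.3
finger_force: 59.5
```

>>> move_arm([
  [-1,[0,0,1],[0,0,0]],
  [-1,[0,0,1.5],[0,0,0]],
  [-1,[0,0,1.5],[0,0,0]],
])

```text
clock: 51.7
tcp_pos: [505.2, -171.7, 49.3]
tcp_rot: [0.351, -3.121, 0.002]
contact_force: [-2.1, 1.6, 8.3]
grip_width: 22.7
finger_force: 60.3
```

Contact. Release to about 32 mm only, then raise.

>>> move_arm([
  [-0.25,[0,0,0],[0,0,0]],
  [-0.25,[0,0,0],[0,0,0]],
  [-0.25,[0,0,0],[0,0,0]],
  [-0.25,[0,0,-15],[0,0,0]],
  [-0.25,[0,0,-50],[0,0,0]],
  [-0.25,[0,0,-75],[0,0,0]],
  [-0.25,[0,0,-75],[0,0,0]],
])

```text
clock: 52.58
tcp_pos: [506.9, -172.5, 126.0]
tcp_rot: [-0.351, 3.12, -0.005]
contact_force: [0.5, 0.4, -0.2]
grip_width: 32.1
finger_force: 0.0
```

```bash
python3 - <<'E'
from h import *
st()
im,d,P=shot("wrist","w22")
print(caps(im,P)); im,d,P=shot("side","s22"); print(caps(im,P))
to(528,349.8,125,192.8)
E
```

```text
t 52.58 tcp [ 506.9 -172.5  126. ] yaw -167.17 down [ 0.003 -0.003 -1.   ] F [ 0.5  0.4 -0.2] w 32.1 q [-0.48  0.29 -0.25  1.03 -0.   -0.7 ]
{'blue': array([ 563.5, -228.8,   10.8,   18. ,   82.1]), 'yellow': array([ 548.3, -167. ,   23.2,   22.8,   82.5]), 'red': array([ 531.4, -217.6,   23.4,   23.2,   82.6]), 'green': array([ 504.3, -171.8,   22.7,   22.4,   82.6])}
{'blue': array([ 570.1, -224.1,   16.7,   21.1,   81.7]), 'yellow': array([ 549.5, -160.4,   18.8,   20.9,   82. ]), 'red': array([ 531.9, -211.8,   19.4,   20.2,   81.8])}
-> (528, 349.8, 125, 192.8) shift [-138.1  503.3   -2.2] turn [-0.  -0.1  0. ]
```

>>> move_arm([
  [-1,[-12,45,0],[0,0,0]],
  [-1,[-28,103,0],[0,0,0]],
  [-1,[-44,161,0],[0,0,0]],
  [-1,[-60,219,0],[0,0,0]],
  [-1,[-76,277,0],[0,0,0]],
  [-1,[-92,335,0],[0,0,0]],
  [-1,[-108,393,0],[0,0,0]],
  [-1,[-124,451,0],[0,0,0]],
  [-1,[-138,503,0],[0,0,0]],
  [-1,[-138,503,0],[0,0,0]],
])

```text
clock: 53.92
tcp_pos: [526.6, 352.9, 120.7]
tcp_rot: [0.359, -3.117, 0.0]
contact_force: [-0.1, 0.1, 0.4]
grip_width: -0.2
finger_force: 0.0
```

```bash
python3 - <<'E'
from h import *
st()
im,d,P=shot("wrist","w23")
m=(np.hypot(P[...,0]-527,P[...,1]-350)<30)&(P[...,2]>60)&(P[...,2]<100)
p=P[m];print(len(p),(p[:,:2].min(0)+p[:,:2].max(0))/2,np.median(p,0))
to(528,349.8,90,192.8)
E
```

```text
t 53.92 tcp [526.6 352.9 120.7] yaw -166.87 down [-0.004 -0.001 -1.   ] F [-0.1  0.1  0.4] w -0.2 q [0.46 0.48 0.02 1.12 0.   0.23]
1501 [526.20326137 349.28464456] [522.4760468  348.05447181  84.35243246]
-> (528, 349.8, 90, 192.8) shift [-1.3 -1.3 30.7] turn [-0.  -0.3  0.2]
```

>>> move_arm([
  [-1,[0,-1,20],[0,0,0]],
  [-1,[0,-1,32],[0,0,0]],
  [-1,[0,-1,38],[0,0,0]],
  [-1,[0,-1,42],[0,0,0]],
  [-1,[0,-1,46],[0,0,0]],
  [-1,[0,-1,49],[0,0,0]],
  [-1,[0,-1,51],[0,0,0]],
  [-1,[0,-1,51],[0,0,0]],
])

```text
clock: 54.98
tcp_pos: [528.4, 348.9, 71.6]
tcp_rot: [0.351, -3.12, -0.001]
contact_force: [0.2, -2.0, 2.2]
grip_width: -0.0
finger_force: 1.0
```

>>> move_arm([
  [-1,[0,0,1],[0,0,0]],
  [-1,[0,0,2],[0,0,0]],
  [-1,[0,0,3],[0,0,0]],
  [-1,[0,0,3],[0,0,0]],
])

```text
clock: 55.48
tcp_pos: [528.4, 348.9, 70.0]
tcp_rot: [0.351, -3.121, -0.001]
contact_force: [-2.1, -1.9, 10.8]
grip_width: 0.1
finger_force: 5.2
```

>>> move_arm([
  [-1,[0,0,1],[0,0,0]],
  [-1,[0,0,2],[0,0,0]],
  [-1,[0,0,2],[0,0,0]],
])

```text
clock: 55.85
tcp_pos: [528.6, 349.0, 69.9]
tcp_rot: [-0.351, 3.121, 0.001]
contact_force: [-5.1, -4.3, 20.4]
grip_width: 0.3
finger_force: 10.2
```

At its stop (20 N, no further motion). Lift clear and check.

>>> move_arm([
  [-1,[0,0,-10],[0,0,0]],
  [-1,[0,0,-50],[0,0,0]],
  [-1,[0,0,-100],[0,0,0]],
  [-1,[0,0,-130],[0,0,0]],
  [-1,[0,0,-130],[0,0,0]],
  [-1,[0,0,-130],[0,0,0]],
])

```text
clock: 56.6
tcp_pos: [527.7, 348.6, 195.3]
tcp_rot: [0.351, -3.118, 0.001]
contact_force: [-1.0, 1.0, -0.5]
grip_width: 0.3
finger_force: 0.0
```

```bash
python3 - <<'E'
from h import *
st()
im,d,P=shot("wrist","w24")
m=(np.hypot(P[...,0]-527,P[...,1]-350)<30)&(P[...,2]>50)&(P[...,2]<100)
p=P[m];print(len(p),np.median(p,0))
im,d,P=shot("side","s24"); print(caps(im,P))
cv2.imwrite('pics/s24c.png',cv2.resize(im[140:310,190:350,::-1],None,fx=3.5,fy=3.5,interpolation=cv2.INTER_CUBIC))
E
```

```text
t 56.60 tcp [527.7 348.6 195.3] yaw -167.16 down [-0.004 -0.001 -1.   ] F [-1.   1.  -0.5] w 0.3 q [0.46 0.44 0.15 1.28 0.   0.23]
756 [525.36610194 349.19197101  68.38717564]
{'green': array([ 505.5, -168.5,   15.6,   17.2,   82.9])}
```

View pics/s24c.png

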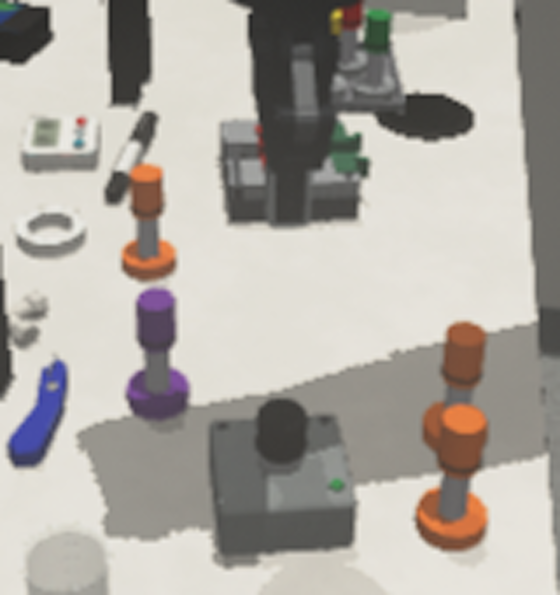

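The side crop shows the knob fully in at (282,430), with its top reading 68.4 (about 70 true), the pistons in the tray at top right, and the bystanders where they were. Handing in.

```bash
python3 -c "
from cell import arm
print(arm.sign_off())"
```

```text
the job is handed in; nothing more can be done
None
```

The job is handed in: I pulled the back-light knob up to its stop, gauged all four pistons in the order blue, yellow, red, green, stood them upright in the tray (blue and red were found shifted there afterwards, still upright), and pushed the knob fully back in.

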